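# Pack the fan painter's paint jars by colour and tally each tray

### The job

Pack up the paint jars at the fan painter's table: stand every red jar from the spinning stand upright in the red tray, then click the tally counter exactly once by swinging its lever all the way to the stop and letting it spring back home. Only then do the same with the blue jars and the blue tray, again followed by one click of the counter. Last, with the stand empty, press the stand's red brake handle down until it catches and stays down; leave the brush bowl, palette and folded fan where they are.

Things in the scene. Friction and masses are not known exactly. Their poses are not given: they have to be found in the camera images.
- red1: Paint jar with red lid: a closed cylinder 58 mm in diameter and 66 mm tall, 0.18 kg give or take; origin at the centre of its underside, z along its axis towards the lid. Some of red1 to red3 may be absent. Jars start standing on the spinning stand, 54 mm above the table, some 90 mm from its axis.
- red2: Paint jar with red lid, like red1.
- red3: Paint jar with red lid, like red1.
- blue1: Paint jar with blue lid, otherwise like red1. One of blue1 and blue2 may be absent.
- blue2: Paint jar with blue lid, like blue1.
- red_tray: Red-floored fixed open tray for the red jars, 100 mm (its x) by 245 mm (its y), walls 5 mm thick and 36 mm high, inner floor 5 mm above the table; origin at the centre of its underside. Holds three jars in a row along its y, about 78 mm apart. It may be the nearer or the farther of the two trays.
- blue_tray: Blue-floored fixed open tray for the blue jars, same sizes and axes as red_tray.
- stand: Fixed foot of the spinning stand; origin on the table, on the vertical axis of the round wooden turntable, which is 330 mm in diameter, its top 54 mm above the table, and spins freely when touched. The brake handle sticks out along this body's -y.
- brake (a joint): Angle of the brake handle on the stand (rad): 0 is up and off, grows as the handle is pressed down. A spring resists (about 5 N at the tip) up to about 0.28, past which it snaps down against the turntable at about 0.40 and stays, stopping it from turning.
- brake_tip (a point): Top of the pressing pad near the free end of the red brake handle (pad 42 x 26 mm). It moves with the handle: its hinge lies 36 mm above the table and 180 mm from the stand's axis along the stand's -y, about 72 mm inward of this point; the point sinks from about 70 mm above the table when off to 43 mm when caught.
- counter: Fixed grey tally counter, 110 x 110 x 45 mm, with a white dial on top; origin at the centre of its underside, on the vertical axis of lever and dial. The dial and its pins reach 75 mm above the table within 60 mm of the axis. The lever points to this body's -x side, towards the robot.
- tally_lever (a joint): Angle of the counter's lever (rad): 0 at home, where its spring returns it, 1.15 at the stop; grows anticlockwise seen from above. The spring takes about 1 to 3 N at the peg.
- lever_peg (a point): Centre of the top of the upright black peg at the end of the lever: 14 mm in diameter, free 40 mm long, top 91 mm above the table, 100 mm from the counter's axis; it moves with the lever.
- dial (a joint): Turn of the counter's dial (rad), 0 at the start; a full swing of the lever and its return advance it by one of eight steps, 0.785 rad. It does not turn back.
- brush_bowl: Bystander: white ceramic bowl with two brushes, 120 mm wide, 160 mm tall with brushes; origin at its underside. To be left alone.
- palette: Bystander: white paint palette, 110 x 170 x 14 mm. To be left alone.
- folded_fan: Bystander: dark red folded fan, 30 x 210 x 20 mm. To be left alone.

How it is judged:
On the way, in this order (a step that is already met when the one before it is completed fails the run):
1. every red jar stands in the red tray (x of red1 in the frame of red_tray between -0.03 and 0.03 m and y of red1 in the frame of red_tray between -0.105 and 0.105 m and z of red1 in the frame of red_tray between -0.002 and 0.012 m and angle between each of red1, red2, red3's own z axis and vertical below 0.12 rad and linear speed of each of red1, red2, red3 below 0.03 m/s and x of red2 in the frame of red_tray between -0.03 and 0.03 m and y of red2 in the frame of red_tray between -0.105 and 0.105 m and z of red2 in the frame of red_tray between -0.002 and 0.012 m and x of red3 in the frame of red_tray between -0.03 and 0.03 m and y of red3 in the frame of red_tray between -0.105 and 0.105 m and z of red3 in the frame of red_tray between -0.002 and 0.012 m), for 0.3 s.
2. the counter's lever is swung to its stop: first click (value of joint tally_lever above 1.08 rad and value of joint dial above 0.667588 rad), for 0.02 s.
3. the lever has sprung back home (value of joint tally_lever below 0.1 rad), for 0.2 s.
4. every blue jar stands in the blue tray (x of blue1 in the frame of blue_tray between -0.03 and 0.03 m and y of blue1 in the frame of blue_tray between -0.105 and 0.105 m and z of blue1 in the frame of blue_tray between -0.002 and 0.012 m and angle between each of blue1, blue2's own z axis and vertical below 0.12 rad and linear speed of each of blue1, blue2 below 0.03 m/s and x of blue2 in the frame of blue_tray between -0.03 and 0.03 m and y of blue2 in the frame of blue_tray between -0.105 and 0.105 m and z of blue2 in the frame of blue_tray between -0.002 and 0.012 m), for 0.3 s.
5. the lever is swung to its stop again: second click (value of joint tally_lever above 1.08 rad and value of joint dial above 1.45299 rad), for 0.02 s.
6. the lever has sprung back home again (value of joint tally_lever below 0.1 rad), for 0.2 s.
7. the brake handle is down and caught (value of joint brake above 0.35 rad), for 0.3 s.
At the end, for the whole second after the job is handed in: Every red jar stands upright (within 7 degrees), at rest on the floor of the red tray and every blue jar likewise in the blue tray; the counter has gone two steps (dial at 1.57 rad, within 0.23) with its lever home (below 0.1 rad); the brake handle stays down (above 0.35 rad) (all of step 1 and all of step 4 and value of joint tally_lever below 0.1 rad and value of joint brake above 0.35 rad and value of joint dial between 1.33518 and 1.80642 rad); the robot touches nothing.
It fails at once if the brush bowl is moved more than 30 mm (distance of brush_bowl from where it was at the start of the episode above 0.03 m).
It fails at once if the palette is moved more than 30 mm (distance of palette from where it was at the start of the episode above 0.03 m).
It fails at once if the folded fan is moved more than 30 mm (distance of folded_fan from where it was at the start of the episode above 0.03 m).
It fails at once if the counter is clicked more than twice (value of joint dial above 1.9635 rad).
Of red1, red2, red3 only 2 to 3 are there at a start; the rules pass over those that are not, and their reading is None.
Of blue1, blue2 only 1 to 2 are there at a start; the rules pass over those that are not, and their reading is None.
At some moment in a run one of red1, red2, red3, blue1, blue2 may be knocked a few centimetres aside while the robot is not near it.
It also fails if it takes over 210 s, if anything falls off the work surface, if the arm or the gripper's body presses on something with over 40 N, if the wrist force passes 120 N, or if a joint passes its speed limit or range.

### The arm

A 7-joint arm with a two-finger parallel gripper is mounted at the origin on the work surface. World frame = base frame: x ahead of the robot, y to its left, z up, the work surface at z = 0. Lengths are in m, angles in rad, forces in N, time in s.
With the tool pointing down it reaches from about 0.4 to 0.85 m from the base axis. Payload 4.5 kg.
Tool frame: the origin (TCP) lies midway between the tips of the shut fingers; the grasp point (between the pads) lies 19 mm behind it; x points along the fingers, z is the direction in which the jaws open and shut, and the axes are right-handed (so a half turn about x gives the same grasp; the last joint's range is limited). The gripper opens to 88 mm and grips with 3 to 60 N. Pads are 18 mm wide; open, the fingers measure 123 mm over their backs; the gripper's body (75 mm by 187 mm) begins 45 mm behind the grasp point.
Start: joints at [1.347, 0.689, -0.195, 1.565, 0.157, 0.902, -0.215], TCP at [0.159, -0.604, 0.239] pointing down, gripper open.
Joint ranges: [-3.01, 3.01], [-0.46, 2.08], [-1.47, 1.51], [0.13, 2.56], [-1, 4.14], [0.04, 2.09], [-2.66, 2.66]. Speed limits (rad/s): [2.57, 2.57, 3.14, 3.14, 3.14, 3.14, 3.14].

### API

Orientations are given as a rotation vector (axis times angle).
In Python, from rig import arm, cams, job, spotter gives the robot as it stands.
- The arm moves only by the tool servo_tool, never from a script. Its argument "rows" is a list of rows, each a list of 5 numbers: the shift along the world's x, y, z in mm, then the turn about the world's z in degrees, then the opening, from 0 (shut) to 1 (fully open). A call has exactly 8 rows; each row shifts and turns the commanded pose from where the row before left it; what a row does not reach is not made up. A row lasts 1/8 s, in which the tool goes at most 62.5 mm and 10.7 degrees, less where a joint would pass 70% of its speed; a pose out of reach is approached as far as the arm can. A call with a gripper value outside its range is refused whole. The fingers move at their own pace and stop on an object; the grip force is fixed at half the most. Time passes only in rows, so rows that do not move let the fingers close, or fill a call up. It gives the time, the measured TCP pose, the force and the opening at its end, in the units of the state.
- arm.state(): the state, without advancing time (a new reading comes with each control period).
- cams.camera(name): name is "side" or "top" or "wrist"; returns a dict with "color" (480x640x3 uint8, red, green, blue), "depth" (480x640 float32, m along the optical axis (not along the pixel's ray), 0 where there is no reading), "camera_matrix" (3x3 intrinsics, pixels), "dist" ([k1, k2, p1, p2, k3] as OpenCV has them; the pictures are not rectified), "R" (3x3) and "t" (3): a world point X has camera coordinates R X + t; the wrist camera has in their place "tool_from_camera" (4x4, takes a point from camera to tool coordinates, whose origin is the TCP and whose axes are the tool frame's). Camera axes: x right, y down, z forward; pixel columns grow to the right and rows downward; lengths in m; the calibration is good to about 2 mm. A picture is of the moment at which its call begins: read the wrist's pose just before it.
- job.finish_job(): hands the job in, once; it reports no verdict.
Trained networks look in a picture, given as the dict that the camera call returned (one of the last four; its "shot" number tells which), for a name from the list of things; names that differ only in an ending like _2 or _b are one class to them, and where a whole thing is asked for, a point or a joint stands for the part that bears it (a point fixed in the world has none). Each returns a list of dicts, best first, with "confidence" (0 to 1); they miss things now and then, are a little off and sometimes report something else, mostly with a low value. They report only what shows in the picture. A call takes as long as a camera call.
- spotter.look_for(picture, thing): "box" ([centre column, centre row, width, height] in pixels, round what is visible of it).
The state is a dict: "t": time; "joint_pos": joint angles; "dq": joint speeds; "joint_torque": joint torques, N m; "eef_pos": TCP position; "eef_rot": TCP orientation; "ft_force": force on the tool from outside, world axes, zero at the start; "ft_torque": the same for the moment, N m; "finger_gap": finger opening in m.
Only numpy, scipy, OpenCV 4.12 (cv2) and the standard library are available. Lean on these libraries where they do the work, as an engineer would, in place of code of your own. Each camera call takes 0.05 s, during which the arm holds its last target.

## Working session

There is one attempt and no reset: what is moved stays moved. The work goes in short steps, Python scripts to look and compute and a tool call to move; the robot and the scene stay as the last step left them, time stands still between calls to the robot, and variables do not carry over. Pictures are saved under pics/ and viewed, and the job is handed in when it is done.

Besides the shell and the picture viewer there is one more tool, called after "Emit:" in YAML: its name, and indented under it one key for each argument. servo_tool: Moves the arm, as the interface text tells. Its arguments: {"type":"object","properties":{"rows":{"type":"array","items":{"type":"array","items":{"type":"number"}}}},"required":["rows"]}

```bash
ls; mkdir -p pics
cat > h.py <<'E'
import numpy as np, cv2
from rig import arm, cams, job, spotter
from scipy.spatial.transform import Rotation as Rn
def save(c,name): cv2.imwrite('pics/'+name,c['color'][:,:,::-1])
def pose():
    s=arm.state(); T=np.eye(4); T[:3,:3]=Rn.from_rotvec(s['eef_rot']).as_matrix(); T[:3,3]=s['eef_pos']; return T,s
def cam(name):
    if name=='wrist':
        T,s=pose(); c=cams.camera(name); M=T@np.array(c['tool_from_camera']); c['M']=M
    else:
        c=cams.camera(name); R=np.array(c['R']);t=np.array(c['t']); M=np.eye(4); M[:3,:3]=R.T; M[:3,3]=-R.T@t; c['M']=M
    return c
def ray(c,uv):
    uv=np.array(uv,float).reshape(-1,1,2)
    n=cv2.undistortPoints(uv,np.array(c['camera_matrix'],float),np.array(c['dist'],float)).reshape(-1,2)
    d=np.c_[n,np.ones(len(n))]@c['M'][:3,:3].T
    return c['M'][:3,3],d
def onz(c,uv,z):
    o,d=ray(c,uv); k=(z-o[2])/d[:,2]; return o+k[:,None]*d
def cloud(c):
    h,w=c['depth'].shape
    v,u=np.mgrid[:h,:w]; o,d=ray(c,np.stack([u,v],-1).reshape(-1,2))
    P=o+d*c['depth'].reshape(-1,1); P[c['depth'].reshape(-1)==0]=np.nan
    return P.reshape(h,w,3)
def proj(c,X):
    Mi=np.linalg.inv(c['M']); r,_=cv2.Rodrigues(Mi[:3,:3])
    return cv2.projectPoints(np.array(X,float).reshape(-1,3),r,Mi[:3,3],np.array(c['camera_matrix'],float),np.array(c['dist'],float))[0].reshape(-1,2)
E
python3 - <<'E'
from h import *
T,s=pose(); print(s); print(T.round(3))
for n in ['top','side','wrist']:
    c=cam(n); save(c,n+'0.png'); print(n,c['M'].round(3).tolist(), np.array(c['camera_matrix']).round(1).tolist())
    for th in ['red1','blue1','red_tray','blue_tray','stand','brake_tip','counter','lever_peg','brush_bowl','palette','folded_fan']:
        print(th,[(np.round(b['box']).tolist(),round(b['confidence'],2)) for b in spotter.look_for(c,th)][:5])
E
```

```text
pics
{'t': 0.0, 'joint_pos': array([ 1.34680298,  0.69001745, -0.19452148,  1.56630601,  0.15730126,
        0.90250923, -0.21509122]), 'dq': array([-0.00111766, -0.00126151,  0.00024554, -0.00024009,  0.00049324,
        0.00103199,  0.00060269]), 'joint_torque': array([-6.86243329e-04, -5.27563262e+01, -1.26645830e+00, -1.53424323e+01,
       -5.24367637e-02,  6.62291277e-03,  1.85309350e-04]), 'eef_pos': array([ 0.15913964, -0.60375782,  0.23789947]), 'eef_rot': array([ 1.01823475,  1.32180326, -1.01652678]), 'ft_force': array([-0.13606176, -0.08600198,  0.28884862]), 'ft_torque': array([-0.04218019,  0.03772804, -0.0049543 ]), 'finger_gap': 0.08813271999889014}
[[-0.001  0.967  0.255  0.159]
 [ 0.002  0.255 -0.967 -0.604]
 [-1.    -0.    -0.002  0.238]
 [ 0.     0.     0.     1.   ]]
top [[0.027, -0.983, 0.18, 0.307], [-1.0, -0.028, -0.001, -0.004], [0.006, -0.18, -0.984, 1.552], [0.0, 0.0, 0.0, 1.0]] [[586.9, 0.0, 323.9], [0.0, 586.9, 249.7], [0.0, 0.0, 1.0]]
red1 [([180.0, 275.0, 28.0, 24.0], 0.91), ([205.0, 306.0, 25.0, 26.0], 0.63), ([384.0, 338.0, 82.0, 15.0], 0.39), ([302.0
[... 1186 characters left out ...]
rake_tip [([332.0, 270.0, 25.0, 39.0], 0.89), ([346.0, 318.0, 33.0, 46.0], 0.32)]
counter []
lever_peg [([338.0, 168.0, 15.0, 20.0], 0.67), ([216.0, 267.0, 56.0, 85.0], 0.36)]
brush_bowl [([213.0, 265.0, 56.0, 89.0], 0.84), ([305.0, 386.0, 33.0, 47.0], 0.72)]
palette [([240.0, 216.0, 59.0, 55.0], 0.88), ([303.0, 383.0, 36.0, 50.0], 0.21)]
folded_fan [([408.0, 234.0, 18.0, 61.0], 0.58)]
wrist [[0.255, -0.915, -0.312, 0.241], [-0.967, -0.242, -0.082, -0.582], [-0.0, 0.323, -0.947, 0.385], [0.0, 0.0, 0.0, 1.0]] [[369.0, 0.0, 315.6], [0.0, 369.0, 240.6], [0.0, 0.0, 1.0]]
red1 []
blue1 []
red_tray []
blue_tray []
stand []
brake_tip []
counter []
lever_peg []
brush_bowl []
palette []
folded_fan []
```

View pics/top0.png

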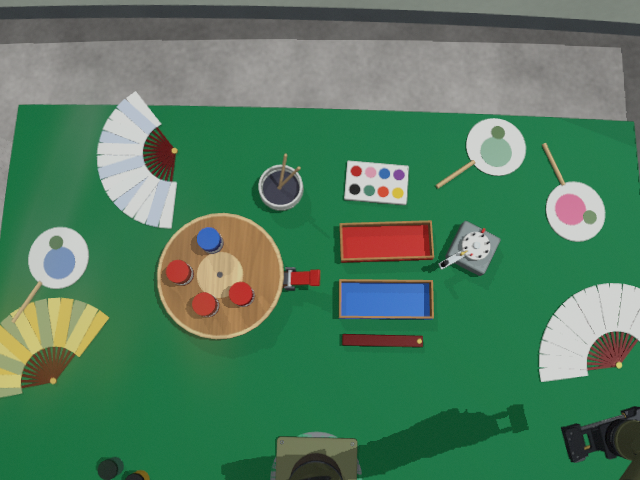

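View pics/side0.png

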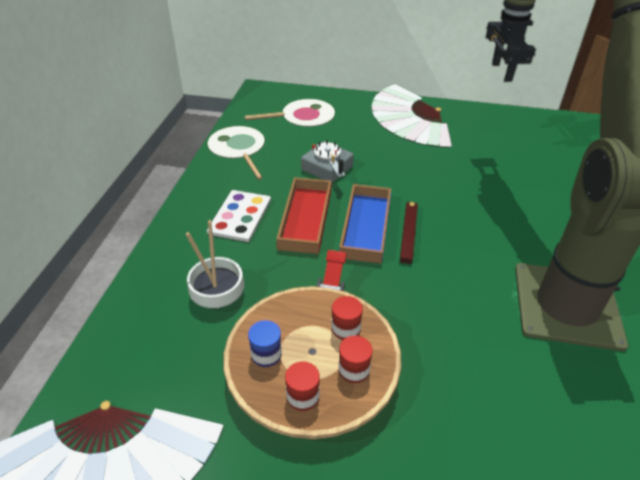

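Top view: turntable at (220,276) with red jars at (179,272), (204,304) and (240,294) and a blue jar at (208,239). The red tray is at (387,242), the blue tray at (386,300), the counter at (474,248) with its peg near (444,265), and the brake pad at (305,278). Next I'll measure these.

```bash
cat >> h.py <<'E'
def jars(c,zc=0.12,P=None):
    """lid centres from top view: colour blobs at heights"""
    P=cloud(c) if P is None else P
    hsv=cv2.cvtColor(c['color'],cv2.COLOR_RGB2HSV); h,s,v=[hsv[...,i].astype(int) for i in range(3)]
    out=[]
    for name,m in (('red',((h<8)|(h>172))&(s>150)&(v>70)),('blue',(h>100)&(h<130)&(s>130)&(v>60))):
        n,l,st,ce=cv2.connectedComponentsWithStats(m.astype(np.uint8))
        for i in range(1,n):
            if st[i,4]<60: continue
            q=P[l==i]; q=q[np.isfinite(q[:,0])]
            if len(q)==0: continue
            out.append((name,st[i].tolist(),ce[i].round(1).tolist(),np.median(q,0).round(4).tolist(),np.percentile(q,90,axis=0).round(3)[2]))
    return out
E
python3 - <<'E'
from h import *
c=cam('top'); P=cloud(c)
for j in jars(c,P=P): print(j)
# refined jar via lid circle: rows
for n,st,ce,md,z in jars(c,P=P):
    if abs(md[2]-0.12)<0.02: print(n,onz(c,ce,0.12).round(4))
# table check
print('table z',np.nanmedian(P[400:440,250:270,2]),np.nanmedian(P[60:,:,2]))
# turntable fit: z in .045-.065
m=(abs(P[...,2]-0.054)<0.008); 
n,l,st,ce=cv2.connectedComponentsWithStats(m.astype(np.uint8)); i=1+np.argmax(st[1:,4]); print(st[i],ce[i])
cn,_=cv2.findContours((l==i).astype(np.uint8),cv2.RETR_EXTERNAL,cv2.CHAIN_APPROX_NONE)
hull=cv2.convexHull(max(cn,key=len)).reshape(-1,2).astype(float)
X=onz(c,hull,0.054); A=np.c_[2*X[:,:2],np.ones(len(X))]; s=np.linalg.lstsq(A,(X[:,:2]**2).sum(1),rcond=None)[0]; print('tt',s[:2],np.sqrt(s[2]+s[0]**2+s[1]**2))
print('hub',onz(c,[[220,274.5]],0.054))
print('brake pix',onz(c,[[320,277]],0.07),onz(c,[[286,279]],0.04))
im=c['color'][200:330,280:520]; cv2.imwrite('pics/crop1.png',cv2.resize(im[:,:,::-1],None,fx=3.3,fy=3.3,interpolation=cv2.INTER_CUBIC))
im=c['color'][200:350,150:330]; cv2.imwrite('pics/crop2.png',cv2.resize(im[:,:,::-1],None,fx=4,fy=4,interpolation=cv2.INTER_CUBIC))
np.save('/tmp/P.npy',P)
E
```

```text
('red', [144, 128, 31, 53, 650], [161.5, 155.1], [0.8461, 0.4522, 0.0032], np.float64(0.007))
('red', [351, 166, 10, 10, 76], [355.8, 170.7], [0.8113, -0.0878, 0.0145], np.float64(0.019))
('red', [378, 187, 10, 10, 80], [382.7, 191.4], [0.7543, -0.162, 0.0149], np.float64(0.019))
('red', [342, 225, 88, 33, 2701], [385.5, 241.0], [0.6191, -0.1704, 0.0057], np.float64(0.01))
('red', [342, 258, 91, 4, 116], [388.5, 259.7], [0.5663, -0.1812, 0.0169], np.float64(0.027))
('red', [166, 260, 25, 24, 460], [177.8, 271.4], [0.5054, 0.3541, 0.1188], np.float64(0.123))
('red', [291, 270, 29, 16, 394], [305.5, 277.7], [0.5067, 0.0381, 0.0595], np.float64(0.073))
('red', [229, 282, 24, 24, 439], [240.3, 293.3], [0.4555, 0.1959, 0.1194], np.float64(0.123))
('red', [192, 292, 25, 24, 448], [203.7, 303.7], [0.4268, 0.2847, 0.1191], np.float64(0.123))
('red', [343, 334, 80, 13, 720], [376.6, 339.8], [0.3549, -0.1467, 0.0197], np.float64(0.024))
('blue', [380, 169, 10, 9, 77], [384.3, 173.2], [0.8059, -0.1651, 0.0137], np.float64(0.02))
('blue', [197, 228, 24, 22, 416], [208.4, 238.8], [0.5889, 0.2835, 0.1192], np.float64(0.123))
('blue', [342, 283, 88, 33, 2864], [385.3, 298.9], [0.4628, -0.1718, 0.0056], np.float64(0.01))
red [[0.5049 0.3542 0.12  ]]
red [[0.4553 0.196  0.12  ]]
red [[0.4271 0.2847 0.12  ]]
blue [[0.5892 0.283  0.12  ]]
table z -0.00015268920923294793 0.00032674602786131324
[  157   213   126   127 10214] [222.060701   275.38290582]
tt [0.50900327 0.26147884] 0.16420480771046403
hub [[0.50920872 0.26026494 0.054     ]]
brake pix [[0.50791468 0.00210059 0.07      ]] [[0.50427106 0.09028655 0.04      ]]
```

View pics/crop1.png

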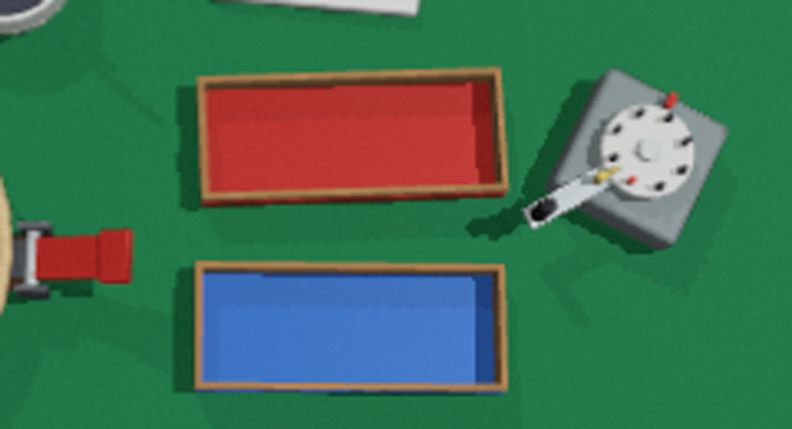

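View pics/crop2.png

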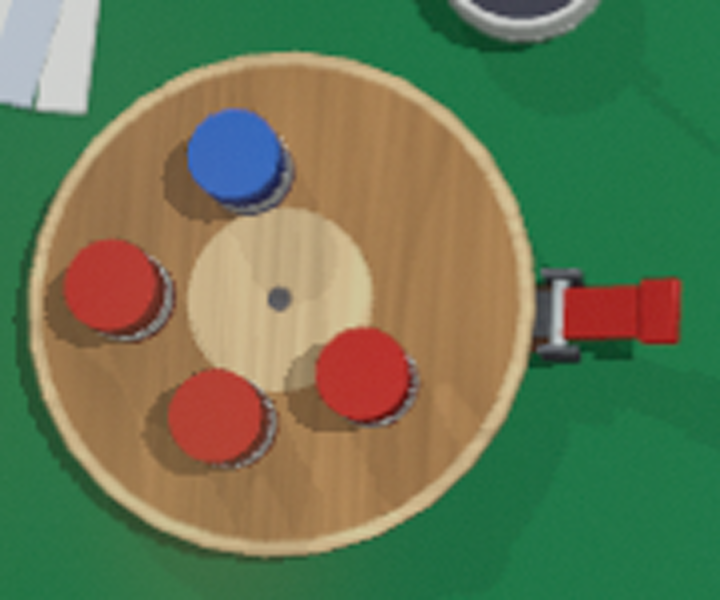

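Crop 1 shows the tray rims and the counter, with the peg top at crop (543,210). Crop 2 confirms four jars: three red and one blue.

Run:
```python
from h import *
c=cam('top')
def cr(pts): return np.array(pts,float)/3.3+[280,200]
for n,p in (('red',[(197,76),(501,69),(508,190),(203,201)]),('blue',[(195,262),(505,265),(506,387),(196,387)])):
    X=onz(c,cr(p),0.036); ctr=X.mean(0); e=(X[0]+X[3]-X[1]-X[2])/2; f=(X[0]+X[1]-X[2]-X[3])/2
    ang=np.degrees(np.arctan2(-e[0],e[1]))
    print(n,ctr.round(4),np.linalg.norm(e),np.linalg.norm(f),'yaw',ang)
    y=e/np.linalg.norm(e)
    for k in(-.076,0,.076): print('   slot',k,(ctr+k*y)[:2].round(4))
A=onz(c,cr([(647,150)]),0.072)[0]; Pg=onz(c,cr([(543,210)]),0.091)[0]
d=(Pg-A)[:2]; print('axis',A,'peg',Pg,np.linalg.norm(d),np.degrees(np.arctan2(d[1],d[0])))
X=onz(c,cr([(610,70),(727,130),(670,247),(555,180)]),0.045);print('counter corners',X.round(3).tolist(),X.mean(0))
b=onz(c,[[281,187]],0.05);print('bowl',b)
print('brake pad', onz(c,cr([(115,257)]),0.07))
```

```text
red [ 0.6144 -0.1715  0.036 ] 0.2446058931376682 0.10037224552996826 yaw 3.347217887591435
   slot -0.076 [ 0.6189 -0.2473]
   slot 0 [ 0.6144 -0.1715]
   slot 0.076 [ 0.61   -0.0956]
blue [ 0.461  -0.1713  0.036 ] 0.24443113979904363 0.09736810448619519 yaw 1.1932177897034828
   slot -0.076 [ 0.4626 -0.2473]
   slot 0 [ 0.461  -0.1713]
   slot 0.076 [ 0.4594 -0.0953]
axis [ 0.6006577  -0.39936075  0.072     ] peg [ 0.54764813 -0.31240851  0.091     ] 0.10183666439901273 121.36815762902847
counter corners [[0.671, -0.378, 0.045], [0.624, -0.472, 0.045], [0.528, -0.424, 0.045], [0.58, -0.332, 0.045]] [ 0.60070443 -0.40138625  0.045     ]
bowl [[0.74856388 0.11251291 0.05      ]]
brake pad [[0.50529555 0.01514121 0.07      ]]
```

Emit:
servo_tool:
  rows:
    - [0,50,10,9.4,1]
    - [30,60,0,9.4,1]
    - [40,60,0,9.4,1]
    - [50,60,0,9.4,1]
    - [55,60,0,9.4,1]
    - [60,60,0,9.4,1]
    - [60,60,0,9.4,1]
    - [30,60,0,9.4,1]

```text
t: 2.9
eef_pos: [0.4231, -0.2069, 0.2491]
eef_rot: [-0.004, 1.568, 0.003]
ft_force: [0.6, 0.2, -0.3]
finger_gap: 0.0881
```

Emit:
servo_tool:
  rows:
    - [4,50,0,0,1]
    - [4,50,0,0,1]
    - [4,50,0,0,1]
    - [4,50,0,0,1]
    - [4,50,0,0,1]
    - [4,50,0,0,1]
    - [4,50,0,0,1]
    - [4,50,0,0,1]

```text
t: 3.9
eef_pos: [0.4528, 0.1935, 0.2489]
eef_rot: [0.0, 1.57, -0.001]
ft_force: [0.8, 0.4, -0.5]
finger_gap: 0.0882
```

Run:
```python
from h import *
print(arm.state()['eef_pos'],arm.state()['joint_pos'].round(2))
c=cam('wrist'); save(c,'w1.png')
t=cam('top'); save(t,'t1.png')
for j in jars(t): 
    if abs(j[3][2]-.12)<.03: print('top',j)
P=cloud(c)
for j in jars(c,P=P): print('w',j)
```

```text
[0.45279714 0.1934888  0.24891496] [-0.16  0.54 -0.52  1.93  0.38  0.76 -0.9 ]
top ('red', [166, 270, 13, 13, 60], [170.4, 277.0], [0.4905, 0.3731, 0.1189], np.float64(0.124))
top ('red', [192, 297, 16, 19, 197], [199.1, 306.5], [0.4191, 0.2958, 0.1193], np.float64(0.124))
top ('blue', [201, 228, 19, 10, 127], [210.3, 232.5], [0.6058, 0.2779, 0.1196], np.float64(0.125))
w ('red', [352, 0, 87, 44, 2808], [391.5, 17.3], [0.5034, 0.3421, 0.1199], np.float64(0.121))
w ('red', [239, 58, 81, 86, 5403], [279.3, 100.0], [0.4276, 0.2891, 0.1201], np.float64(0.121))
w ('red', [284, 181, 73, 76, 4315], [319.9, 219.2], [0.4564, 0.2022, 0.12], np.float64(0.121))
w ('red', [346, 308, 40, 73, 2361], [365.5, 345.9], [0.5064, 0.0437, 0.0575], np.float64(0.071))
w ('red', [405, 416, 63, 44, 2511], [434.8, 437.4], [0.6183, -0.1416, 0.0059], np.float64(0.007))
w ('red', [230, 418, 26, 55, 1126], [243.3, 444.2], [0.3558, -0.1381, 0.0201], np.float64(0.021))
w ('red', [396, 418, 5, 41, 154], [397.7, 438.4], [0.5629, -0.131, 0.0211], np.float64(0.026))
w ('blue', [456, 62, 93, 83, 6059], [502.7, 103.3], [0.5862, 0.2878, 0.12], np.float64(0.121))
w ('blue', [288, 417, 67, 43, 2806], [321.1, 437.8], [0.4605, -0.1419, 0.0059], np.float64(0.007))
```

View pics/w1.png

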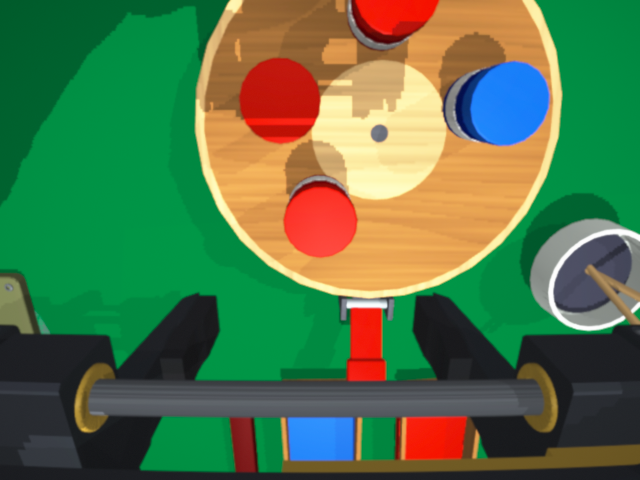

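Emit:
servo_tool:
  rows:
    - [3,3,-40,0,1]
    - [0,0,-40,0,1]
    - [0,0,-40,0,1]
    - [0,0,-30,0,1]
    - [0,0,-6,0,1]
    - [0,0,0,0,1]
    - [0,0,0,0,0]
    - [0,0,0,0,0]

```text
t: 5.0
eef_pos: [0.4562, 0.1951, 0.0937]
eef_rot: [0.001, 1.569, 0.0]
ft_force: [-0.7, 0.8, -0.1]
finger_gap: 0.0702
```

Emit:
servo_tool:
  rows:
    - [0,0,0,0,0]
    - [0,0,0,0,0]
    - [0,0,20,0,0]
    - [0,0,40,0,0]
    - [0,0,40,0,0]
    - [0,0,10,0,0]
    - [0,0,0,0,0]
    - [0,0,0,0,0]

```text
t: 6.0
eef_pos: [0.4548, 0.1942, 0.2013]
eef_rot: [-0.001, 1.573, -0.002]
ft_force: [0.2, 0.5, -2.7]
finger_gap: 0.0574
```

Run:
```python
from h import *
s=arm.state();print(s['eef_pos'],s['joint_pos'].round(2),s['finger_gap'],s['ft_force'])
c=cam('wrist'); save(c,'w2.png')
P=cloud(c)
for j in jars(c,P=P): print('w',j)
```

```text
[0.45476388 0.19420979 0.20128747] [-0.19  0.61 -0.48  1.98  0.45  0.66 -0.97] 0.05735643404506014 [ 0.21850918  0.4975074  -2.72250544]
w ('red', [360, 0, 91, 31, 1896], [401.5, 11.7], [0.5024, 0.335, 0.1192], np.float64(0.121))
w ('red', [220, 46, 99, 104, 7948], [269.1, 97.5], [0.4279, 0.2895, 0.1201], np.float64(0.121))
w ('red', [284, 225, 68, 14, 126], [316.2, 228.4], [0.455, 0.2258, 0.169], np.float64(0.171))
w ('red', [239, 244, 153, 137, 17099], [316.3, 319.1], [0.4551, 0.2076, 0.2279], np.float64(0.229))
w ('red', [403, 418, 6, 41, 190], [405.4, 438.7], [0.56, -0.0789, 0.0188], np.float64(0.025))
w ('red', [218, 424, 28, 35, 836], [231.4, 440.9], [0.3556, -0.0812, 0.0199], np.float64(0.021))
w ('red', [415, 434, 23, 26, 495], [424.6, 447.6], [0.5864, -0.1051, 0.006], np.float64(0.26))
w ('blue', [478, 52, 116, 101, 9043], [537.1, 102.2], [0.5853, 0.2879, 0.1199], np.float64(0.121))
w ('blue', [463, 82, 10, 41, 62], [465.3, 100.5], [0.5637, 0.2909, 0.0615], np.float64(0.063))
w ('blue', [283, 434, 75, 26, 1877], [320.5, 446.6], [0.461, -0.1051, 0.0059], np.float64(0.007))
```

View pics/w2.png

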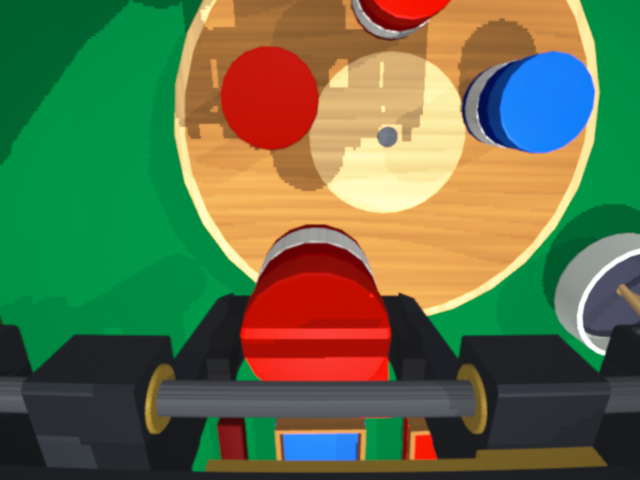

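Emit:
servo_tool:
  rows:
    - [0,-50,0,0,0]
    - [0,-55,0,0,0]
    - [16,-55,0,0,0]
    - [27,-55,0,0,0]
    - [30,-55,0,0,0]
    - [30,-55,0,0,0]
    - [30,-55,0,0,0]
    - [30,-55,0,0,0]

```text
t: 7.05
eef_pos: [0.6184, -0.2413, 0.201]
eef_rot: [0.001, 1.573, 0.0]
ft_force: [1.8, 0.1, -1.5]
finger_gap: 0.0571
```

Emit:
servo_tool:
  rows:
    - [0,-11,0,0,0]
    - [0,0,-40,0,0]
    - [0,0,-50,0,0]
    - [0,0,-35,0,0]
    - [0,0,-15,0,0]
    - [0,0,-6,0,0]
    - [0,0,0,0,0]
    - [0,0,0,0,0]

```text
t: 8.05
eef_pos: [0.6193, -0.2508, 0.0582]
eef_rot: [0.0, 1.568, -0.001]
ft_force: [-0.5, -0.2, -2.2]
finger_gap: 0.0574
```

Run:
```python
from h import *
s=arm.state();print(s['eef_pos'],s['joint_pos'].round(2),s['finger_gap'],s['ft_force'])
c=cam('wrist'); save(c,'w3.png')
```

```text
[ 0.61931908 -0.25076564  0.05821448] [ 0.55  1.01 -0.46  1.53  0.59  0.74 -0.17] 0.057434495663720594 [-0.49207434 -0.18656398 -2.16400033]
```

View pics/w3.png

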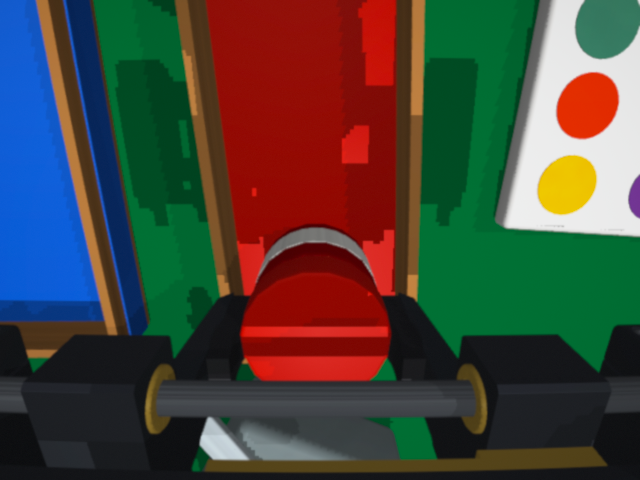

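Emit:
servo_tool:
  rows:
    - [0,0,-7,0,0]
    - [0,0,-4,0,0]
    - [0,0,-2,0,0]
    - [0,0,0,0,0]
    - [0,0,0,0,0.5]
    - [0,0,0,0,1]
    - [0,0,0,0,1]
    - [0,0,10,0,1]

```text
t: 9.1
eef_pos: [0.6178, -0.2504, 0.0533]
eef_rot: [0.001, 1.572, 0.0]
ft_force: [0.0, -0.5, 0.1]
finger_gap: 0.0853
```

Emit:
servo_tool:
  rows:
    - [0,0,40,0,1]
    - [0,20,50,0,1]
    - [-10,50,50,0,1]
    - [-25,60,0,0,1]
    - [-30,60,0,0,1]
    - [-30,60,0,0,1]
    - [-30,60,0,0,1]
    - [-30,60,0,0,1]

```text
t: 10.1
eef_pos: [0.4732, 0.0965, 0.1883]
eef_rot: [0.001, 1.569, 0.0]
ft_force: [0.8, 0.7, 0.2]
finger_gap: 0.0884
```

Run:
```python
from h import *
s=arm.state();print(s['eef_pos'],s['finger_gap'],s['ft_force'])
c=cam('top'); save(c,'t2.png')
for j in jars(c): print(j)
```

```text
[0.47322045 0.09646957 0.18833085] 0.08837652998500566 [0.83451817 0.70376821 0.2004715 ]
('red', [144, 128, 31, 53, 660], [161.5, 155.0], [0.8462, 0.4529, 0.0031], np.float64(0.008))
('red', [351, 166, 10, 10, 76], [355.8, 170.7], [0.8112, -0.0879, 0.0146], np.float64(0.019))
('red', [378, 187, 10, 10, 80], [382.7, 191.4], [0.7545, -0.1622, 0.0145], np.float64(0.019))
('red', [342, 225, 88, 33, 2630], [384.8, 240.8], [0.6163, -0.1675, 0.0065], np.float64(0.069))
('red', [341, 258, 92, 4, 119], [388.6, 259.8], [0.5665, -0.1789, 0.0176], np.float64(0.027))
('red', [166, 260, 25, 24, 460], [177.9, 271.3], [0.5059, 0.354, 0.1188], np.float64(0.123))
('red', [192, 292, 24, 24, 439], [203.6, 303.6], [0.4268, 0.285, 0.1194], np.float64(0.124))
('red', [384, 335, 27, 11, 185], [394.8, 340.0], [0.3556, -0.194, 0.02], np.float64(0.024))
('blue', [380, 169, 10, 9, 76], [384.3, 173.2], [0.8065, -0.1649, 0.0138], np.float64(0.018))
('blue', [197, 228, 24, 23, 424], [208.5, 238.9], [0.5888, 0.2832, 0.1192], np.float64(0.124))
('blue', [341, 283, 89, 33, 2343], [391.8, 297.3], [0.4706, -0.1926, 0.0056], np.float64(0.01))
```

View pics/t2.png

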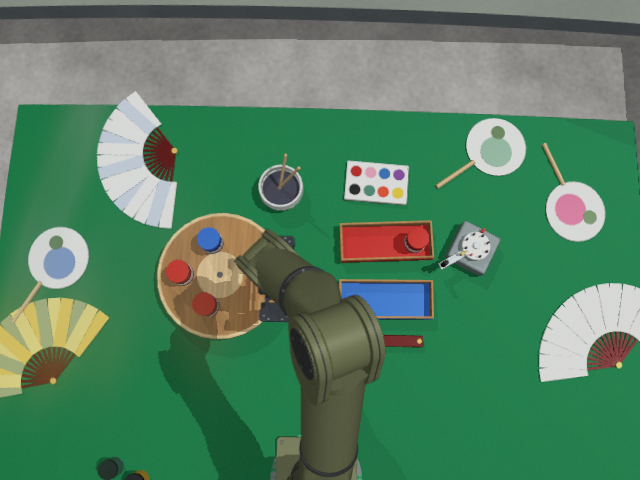

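Emit:
servo_tool:
  rows:
    - [-12,50,5,0,1]
    - [-12,50,0,0,1]
    - [-12,50,0,0,1]
    - [-10,40,0,0,1]
    - [0,0,-10,0,1]
    - [0,0,-30,0,1]
    - [0,0,-30,0,1]
    - [0,0,0,0,1]

```text
t: 11.15
eef_pos: [0.4271, 0.2824, 0.1211]
eef_rot: [-0.002, 1.574, -0.004]
ft_force: [-0.9, -0.3, 0.2]
finger_gap: 0.088
```

Emit:
servo_tool:
  rows:
    - [0,4,-15,0,1]
    - [0,0,-12,0,1]
    - [0,0,0,0,1]
    - [0,0,0,0,0]
    - [0,0,0,0,0]
    - [0,0,0,0,0]
    - [0,0,0,0,0]
    - [0,0,10,0,0]

```text
t: 12.15
eef_pos: [0.4272, 0.288, 0.1053]
eef_rot: [-0.001, 1.572, -0.001]
ft_force: [0.3, -0.3, -1.9]
finger_gap: 0.0573
```

Emit:
servo_tool:
  rows:
    - [0,0,30,0,0]
    - [0,0,40,0,0]
    - [0,0,30,0,0]
    - [0,-30,0,0,0]
    - [10,-50,0,0,0]
    - [20,-55,0,0,0]
    - [25,-55,0,0,0]
    - [25,-55,0,0,0]

```text
t: 13.15
eef_pos: [0.5081, 0.0416, 0.206]
eef_rot: [0.0, 1.571, 0.0]
ft_force: [0.9, 0.4, -2.6]
finger_gap: 0.0575
```

Run:
```python
from h import *
s=arm.state();print(s['eef_pos'],s['finger_gap'],s['ft_force'])
c=cam('wrist'); save(c,'w4.png')
print([j for j in jars(c) if j[3][2]>.15])
```

```text
[0.50805632 0.04164852 0.20603258] 0.05753915526429486 [ 0.91577834  0.3614596  -2.56001484]
[('red', [242, 251, 155, 130, 15888], [317.0, 323.4], [0.5087, 0.0516, 0.2302], np.float64(0.231))]
```

View pics/w4.png

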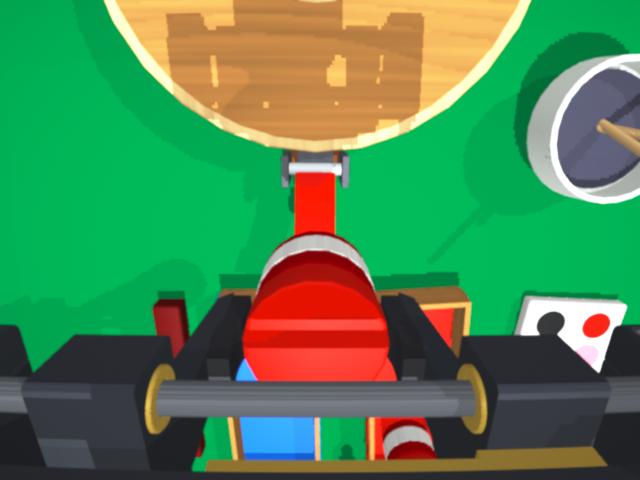

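Emit:
servo_tool:
  rows:
    - [25,-52,0,0,0]
    - [30,-54,0,0,0]
    - [30,-54,0,0,0]
    - [21,-54,0,0,0]
    - [0,0,-40,0,0]
    - [0,0,-50,0,0]
    - [0,0,-40,0,0]
    - [0,0,-14,0,0]

```text
t: 14.2
eef_pos: [0.6116, -0.1702, 0.0593]
eef_rot: [0.001, 1.576, 0.0]
ft_force: [1.0, 0.8, -1.5]
finger_gap: 0.0574
```

Emit:
servo_tool:
  rows:
    - [2,0,-6,0,0]
    - [0,0,-4,0,0]
    - [0,0,-2,0,0]
    - [0,0,0,0,0]
    - [0,0,0,0,0.5]
    - [0,0,0,0,1]
    - [0,0,0,0,1]
    - [0,0,10,0,1]

```text
t: 15.2
eef_pos: [0.6152, -0.1704, 0.0594]
eef_rot: [0.0, 1.572, -0.0]
ft_force: [-0.9, 0.1, -0.4]
finger_gap: 0.0851
```

Emit:
servo_tool:
  rows:
    - [0,0,40,0,1]
    - [0,20,50,0,1]
    - [-10,50,50,0,1]
    - [-15,60,0,0,1]
    - [-20,60,0,0,1]
    - [-20,60,0,0,1]
    - [-20,60,0,0,1]
    - [-10,60,0,0,1]

```text
t: 16.2
eef_pos: [0.5217, 0.1929, 0.1942]
eef_rot: [-0.0, 1.57, -0.0]
ft_force: [0.9, -0.1, 0.1]
finger_gap: 0.0882
```

Run:
```python
from h import *
s=arm.state();print(s['eef_pos'],s['finger_gap'],s['ft_force'])
c=cam('top'); save(c,'t3.png')
for j in jars(c): print(j)
c=cam('wrist'); save(c,'w5.png')
for j in jars(c): print('w',j)
```

```text
[0.52169273 0.19291151 0.19424763] 0.08819115957377638 [ 0.85465761 -0.09786341  0.12901624]
('red', [144, 128, 31, 53, 649], [161.5, 155.1], [0.8457, 0.4523, 0.0032], np.float64(0.008))
('red', [351, 166, 10, 10, 76], [355.8, 170.7], [0.811, -0.0877, 0.0146], np.float64(0.018))
('red', [378, 187, 10, 10, 80], [382.7, 191.4], [0.7545, -0.1623, 0.0141], np.float64(0.018))
('red', [342, 225, 88, 33, 2558], [384.9, 240.7], [0.6136, -0.1635, 0.0081], np.float64(0.072))
('red', [342, 258, 91, 4, 118], [388.7, 259.7], [0.5666, -0.1843, 0.0172], np.float64(0.026))
('red', [166, 260, 24, 24, 453], [177.8, 271.3], [0.5056, 0.3549, 0.1189], np.float64(0.123))
('red', [343, 334, 75, 13, 620], [371.6, 339.9], [0.3539, -0.1344, 0.0199], np.float64(0.024))
('blue', [380, 169, 10, 9, 74], [384.3, 173.1], [0.8076, -0.165, 0.0138], np.float64(0.018))
('blue', [342, 283, 88, 33, 2864], [385.3, 298.9], [0.4627, -0.1719, 0.0056], np.float64(0.01))
w ('red', [244, 0, 103, 49, 3670], [296.5, 19.8], [0.5076, 0.3414, 0.12], np.float64(0.121))
w ('red', [284, 349, 35, 33, 1103], [300.9, 364.8], [0.5076, 0.0685, 0.0468], np.float64(0.052))
w ('red', [278, 417, 44, 20, 798], [299.2, 426.2], [0.5065, 0.0167, 0.0714], np.float64(0.074))
w ('red', [158, 438, 28, 33, 769], [171.4, 454.0], [0.3558, -0.0798, 0.02], np.float64(0.021))
w ('red', [354, 449, 72, 11, 665], [391.5, 454.8], [0.6118, -0.0921, 0.006], np.float64(0.007))
w ('blue', [384, 74, 105, 101, 8145], [437.3, 123.8], [0.589, 0.2883, 0.1201], np.float64(0.121))
w ('blue', [226, 450, 73, 24, 1449], [258.3, 460.3], [0.4552, -0.1005, 0.006], np.float64(0.007))
```

View pics/t3.png

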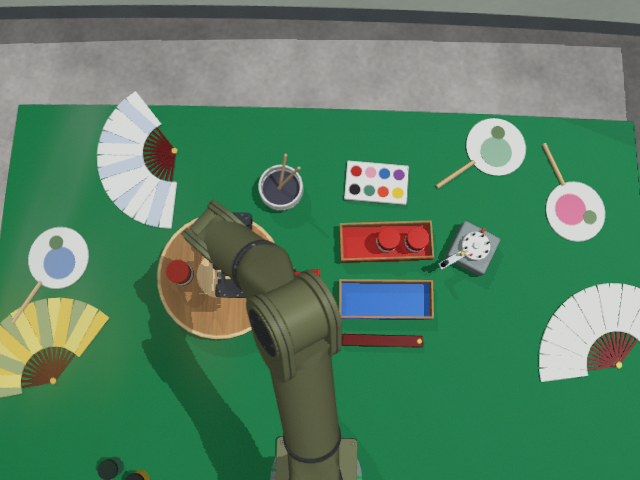

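Emit:
servo_tool:
  rows:
    - [-8,45,0,0,1]
    - [-8,50,0,0,1]
    - [-1,50,0,0,1]
    - [0,18,0,0,1]
    - [0,0,-30,0,1]
    - [0,0,-30,0,1]
    - [0,0,-15,0,1]
    - [0,0,0,0,1]

```text
t: 17.3
eef_pos: [0.5057, 0.353, 0.1177]
eef_rot: [-0.0, 1.572, -0.002]
ft_force: [-0.3, 0.5, 0.4]
finger_gap: 0.0876
```

Emit:
servo_tool:
  rows:
    - [0,4,-15,0,1]
    - [0,0,-10,0,1]
    - [0,0,0,0,1]
    - [0,0,0,0,0]
    - [0,0,0,0,0]
    - [0,0,0,0,0]
    - [0,0,0,0,0]
    - [0,0,10,0,0]

```text
t: 18.3
eef_pos: [0.5051, 0.3575, 0.1028]
eef_rot: [-0.001, 1.572, -0.001]
ft_force: [-0.3, 0.1, -0.9]
finger_gap: 0.0573
```

Emit:
servo_tool:
  rows:
    - [0,0,30,0,0]
    - [0,0,40,0,0]
    - [0,0,30,0,0]
    - [0,-30,0,0,0]
    - [0,-50,0,0,0]
    - [0,-55,0,0,0]
    - [0,-55,0,0,0]
    - [10,-55,0,0,0]

```text
t: 19.3
eef_pos: [0.515, 0.1116, 0.2039]
eef_rot: [-0.001, 1.571, 0.0]
ft_force: [1.3, 0.8, -0.6]
finger_gap: 0.0573
```

Run:
```python
from h import *
s=arm.state();print(s['eef_pos'],s['finger_gap'],s['ft_force'])
c=cam('wrist'); save(c,'w6.png')
print([j for j in jars(c) if j[3][2]>.15])
```

```text
[0.514994   0.11157838 0.20387252] 0.05729901973341185 [ 1.34725282  0.80866317 -0.63907894]
[('red', [281, 231, 74, 17, 150], [314.7, 235.9], [0.5146, 0.1389, 0.1714], np.float64(0.173)), ('red', [240, 251, 157, 130, 16016], [316.2, 323.2], [0.5153, 0.123, 0.2303], np.float64(0.231))]
```

View pics/w6.png

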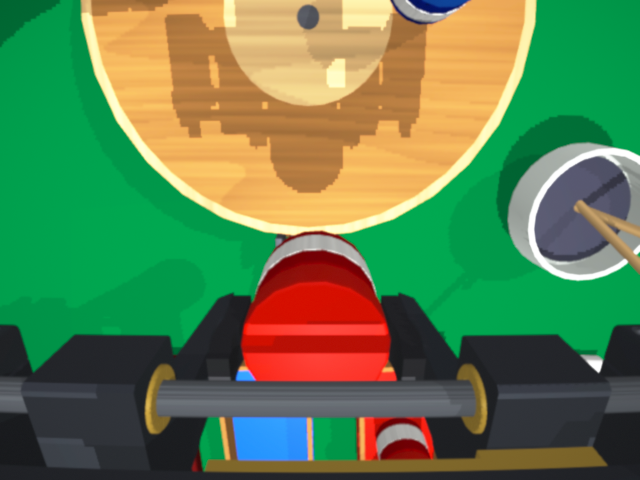

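Emit:
servo_tool:
  rows:
    - [20,-50,0,0,0]
    - [25,-54,0,0,0]
    - [25,-54,0,0,0]
    - [25,-50,0,0,0]
    - [0,0,-40,0,0]
    - [0,0,-50,0,0]
    - [0,0,-40,0,0]
    - [0,0,-13,0,0]

```text
t: 20.35
eef_pos: [0.609, -0.0948, 0.0583]
eef_rot: [0.0, 1.575, -0.0]
ft_force: [0.1, -0.2, -0.9]
finger_gap: 0.0575
```

Run:
```python
from h import *
s=arm.state();print(s['eef_pos'],s['finger_gap'],s['ft_force'])
c=cam('wrist'); save(c,'w7.png')
```

```text
[ 0.60902132 -0.09479658  0.05825027] 0.057498702595749164 [ 0.06077758 -0.2479463  -0.94066055]
```

View pics/w7.png

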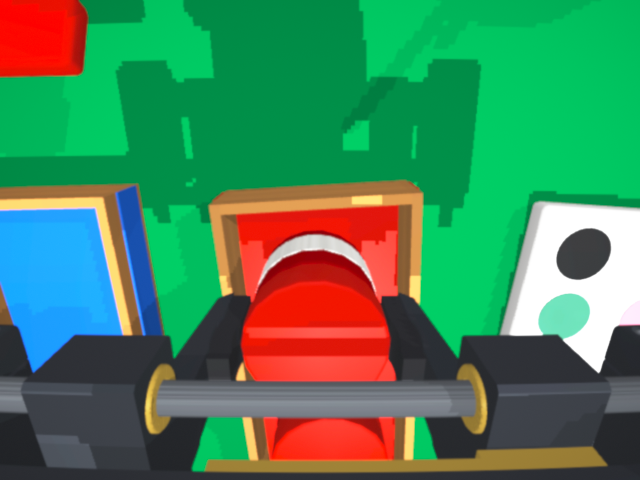

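Emit:
servo_tool:
  rows:
    - [0,0,-6,0,0]
    - [0,0,-4,0,0]
    - [0,0,-2,0,0]
    - [0,0,0,0,0]
    - [0,0,0,0,0.5]
    - [0,0,0,0,1]
    - [0,0,0,0,1]
    - [0,0,10,0,1]

```text
t: 21.4
eef_pos: [0.6102, -0.0948, 0.0581]
eef_rot: [0.0, 1.572, -0.0]
ft_force: [0.5, -0.0, 0.2]
finger_gap: 0.0852
```

Emit:
servo_tool:
  rows:
    - [0,0,40,0,1]
    - [0,0,40,0,1]
    - [-40,0,0,0,0]
    - [-40,0,0,0,0]
    - [-40,0,0,0,0]
    - [-40,0,0,0,0]
    - [-40,0,0,0,0]
    - [-20,0,0,0,0]

```text
t: 22.4
eef_pos: [0.3885, -0.0951, 0.1391]
eef_rot: [-0.0, 1.572, -0.001]
ft_force: [0.2, -0.5, -0.5]
finger_gap: 0.0302
```

Run:
```python
from h import *
s=arm.state();print(s['eef_pos'],s['finger_gap'],s['ft_force'])
c=cam('top'); save(c,'t4.png')
im=c['color'][180:330,320:520]; cv2.imwrite('pics/crop4.png',cv2.resize(im[:,:,::-1],None,fx=4,fy=4,interpolation=cv2.INTER_CUBIC))
c=cam('side'); save(c,'s4.png')
```

```text
[ 0.38851061 -0.09506505  0.13906296] 0.030174302057914833 [ 0.22810732 -0.48514689 -0.54090796]
```

View pics/crop4.png

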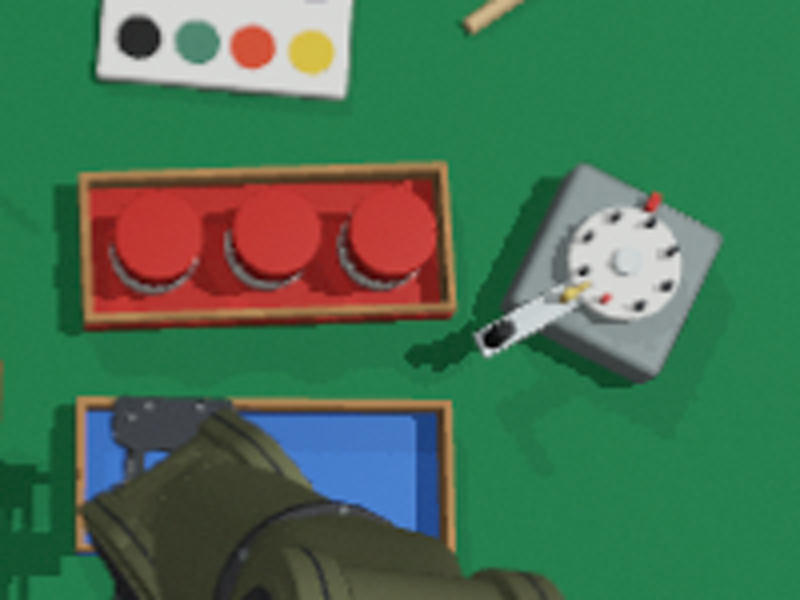

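View pics/s4.png

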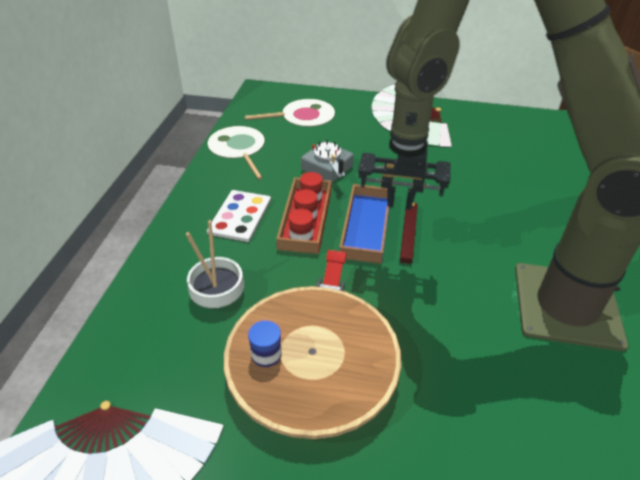

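All three red jars stand upright in the red tray (crop row ~240). The blue jar is on the stand, and the lever peg is at home. Now the first click.

Emit:
servo_tool:
  rows:
    - [23,-26,0,-9.5,0]
    - [24,-26,0,-9.5,0]
    - [23,-26,0,-9.5,0]
    - [24,-26,0,-9.5,0]
    - [23,-26,0,-9.5,0]
    - [24,-26,0,-9.5,0]
    - [23,-26,0,-9.5,0]
    - [23,-26,0,-9.5,0]

```text
t: 23.5
eef_pos: [0.5799, -0.3037, 0.139]
eef_rot: [1.033, 1.311, -1.029]
ft_force: [0.1, 0.1, 0.8]
finger_gap: 0.0006
```

Run:
```python
from h import *
T,s=pose();print(T.round(3),s['joint_pos'].round(2),s['finger_gap'],s['ft_force'])
c=cam('wrist'); save(c,'w8.png'); P=cloud(c)
print(P[::40,::80,2].round(3))
```

```text
[[ 0.002  0.972  0.237  0.58 ]
 [ 0.001  0.237 -0.972 -0.304]
 [-1.     0.003 -0.     0.139]
 [ 0.     0.     0.     1.   ]] [ 0.5   0.85 -0.17  1.56  0.18  0.75 -1.08] 0.0005559569742396983 [0.12725081 0.1247979  0.78665292]
[[ 0.001  0.001 -0.001  0.005  0.001  0.001  0.     0.   ]
 [ 0.     0.001  0.     0.002 -0.    -0.    -0.    -0.   ]
 [ 0.007  0.006  0.006  0.001 -0.     0.    -0.001 -0.   ]
 [ 0.073  0.071  0.047  0.007  0.037 -0.    -0.    -0.   ]
 [ 0.072  0.072  0.066  0.071  0.001 -0.001  0.045 -0.001]
 [-0.     0.033  0.006  0.071 -0.     0.043  0.06   0.   ]
 [ 0.009  0.001  0.001  0.     0.001  0.044  0.061  0.044]
 [ 0.007  0.036  0.019  0.     0.054  0.07   0.061  0.001]
 [ 0.009  0.007  0.005  0.005  0.16  -0.     0.001  0.002]
 [ 0.212  0.017  0.006  0.218  0.185  0.217  0.     0.   ]
 [ 0.222  0.22   0.228  0.227  0.221  0.227  0.22   0.22 ]
 [ 0.22   0.001  0.021  0.227  0.001  0.226  0.     0.   ]]
```

View pics/w8.png

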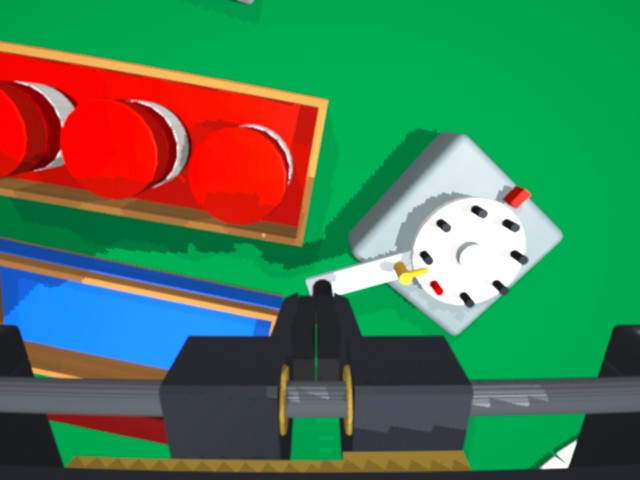

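Run:
```python
from h import *
c=cam('wrist')
T,s=pose()
print('tcp px',proj(c,[T[:3,3]]),T[:3,3])
print('peg',onz(c,[[322,288]],0.091),'hub',onz(c,[[467,254],[468,250]],0.062))
for z in(.139,.1,.064): print(z,proj(c,[[.5492,-.3147,.091],[.6007,-.4004,.062],[.5765,-.3034,z]]).round(0).tolist())
im=c['color'][230:340,260:400]; cv2.imwrite('pics/crop5.png',cv2.resize(im[:,:,::-1],None,fx=5,fy=5,interpolation=cv2.INTER_CUBIC))
```

```text
tcp px [[312.86867958 316.29918497]] [ 0.5812     -0.30632073  0.13898357]
peg [[ 0.57354913 -0.31346653  0.091     ]] hub [[ 0.60519147 -0.40402507  0.062     ]
 [ 0.60796476 -0.40367473  0.062     ]]
0.139 [[315.0, 324.0], [459.0, 259.0], [304.0, 324.0]]
0.1 [[315.0, 324.0], [459.0, 259.0], [306.0, 287.0]]
0.064 [[315.0, 324.0], [459.0, 259.0], [307.0, 262.0]]
```

View pics/crop5.png

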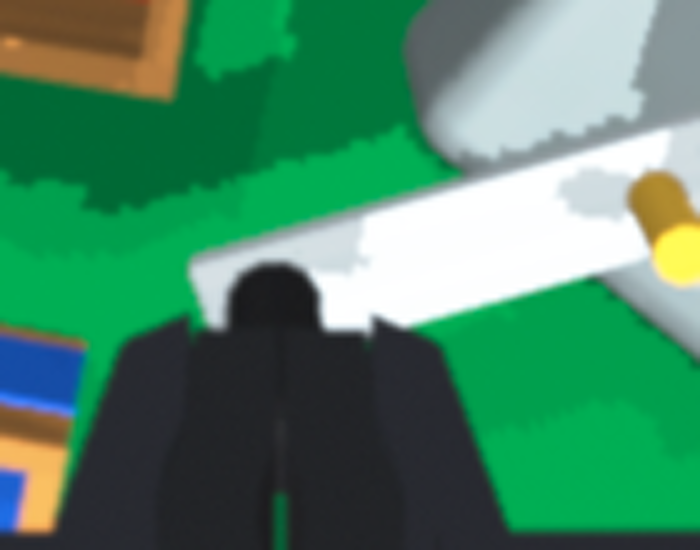

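Run:
```python
from h import *
c=cam('wrist'); T,s=pose(); print(s['eef_pos'])
print(onz(c,[[315,283],[315,290],[306,288],[324,288]],0.051).round(4))
print(proj(c,[[.5492,-.3147,.051],[.5492,-.3147,.091]]))
# lever plate corners (tip) z~?
print(onz(c,[[298,284]],0.05))
```

```text
[ 0.57952296 -0.30417427  0.13858681]
[[ 0.5557 -0.3116  0.051 ]
 [ 0.5505 -0.3129  0.051 ]
 [ 0.5505 -0.3064  0.051 ]
 [ 0.5535 -0.3186  0.051 ]]
[[317.09131162 292.1593323 ]
 [317.59247408 322.06122214]]
[[ 0.55172099 -0.30030013  0.05      ]]
```

Emit:
servo_tool:
  rows:
    - [0,0,-35,0,0]
    - [0,0,-35,0,0]
    - [0,0,-5,0,0]
    - [0,0,0,0,0]
    - [-10.1,-2.8,0,6,0]
    - [-9.7,-3.8,0,6,0]
    - [-9.3,-4.8,0,6,0]
    - [-8.7,-5.8,0,6,0]

```text
t: 24.65
eef_pos: [0.5418, -0.32, 0.0655]
eef_rot: [0.706, 1.449, -0.704]
ft_force: [2.5, -0.6, -1.4]
finger_gap: 0.0004
```

Run:
```python
from h import *
T,s=pose();print(s['eef_pos'],T[:,2].round(3),s['ft_force'])
d=s['eef_pos'][:2]-[.6007,-.4004];print(np.hypot(*d),np.degrees(np.arctan2(d[1],d[0])))
c=cam('wrist'); save(c,'w9.png')
```

```text
[ 0.54176002 -0.31999703  0.06547303] [ 0.619 -0.785  0.004  0.   ] [ 2.48099708 -0.58065181 -1.41864674]
0.09969232337491742 126.24355089993563
```

View pics/w9.png

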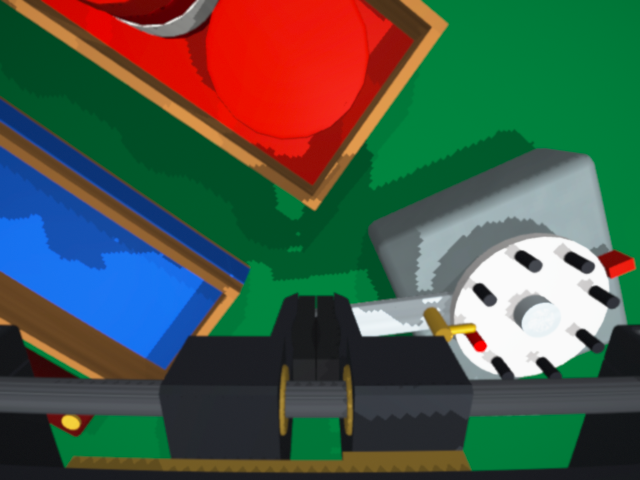

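Emit:
servo_tool:
  rows:
    - [-8.1,-6.6,0,6,0]
    - [-7.4,-7.5,0,6,0]
    - [-6.5,-8.2,0,6,0]
    - [-5.6,-8.8,0,6,0]
    - [-4.7,-9.4,0,6,0]
    - [-3.7,-9.8,0,6,0]
    - [-2.6,-10.1,0,6,0]
    - [0,0,0,0,0]

```text
t: 25.7
eef_pos: [0.5028, -0.3808, 0.0649]
eef_rot: [0.139, 1.563, -0.14]
ft_force: [1.2, 2.9, 2.4]
finger_gap: 0.0005
```

Run:
```python
from h import *
T,s=pose();print(s['eef_pos'],T[:,2].round(3),s['ft_force'])
d=s['eef_pos'][:2]-[.6007,-.4004];print(np.hypot(*d),np.degrees(np.arctan2(d[1],d[0])))
c=cam('wrist'); save(c,'w10.png')
```

```text
[ 0.50278241 -0.38082213  0.06494475] [ 0.984 -0.177  0.004  0.   ] [1.17392289 2.91591865 2.35212835]
0.0998556316472021 168.69324677265053
```

View pics/w10.png

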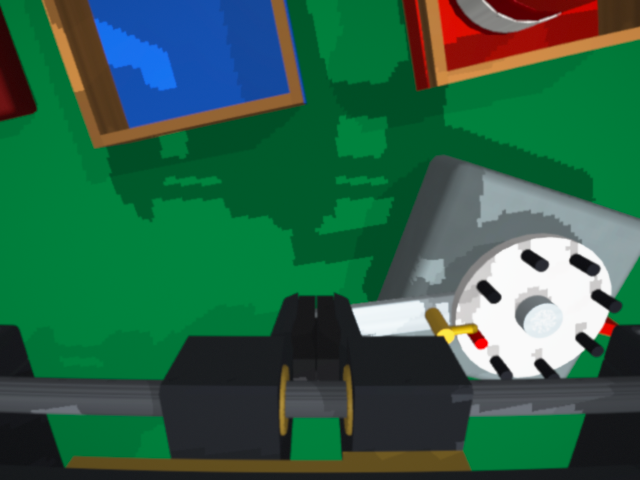

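Emit:
servo_tool:
  rows:
    - [-1,-5,0,3,0]
    - [-0.7,-5.2,0,3,0]
    - [-0.3,-3,0,1.7,0]
    - [0,0,0,0,0]
    - [0,0,0,0,0]
    - [0,0,0,0,0]
    - [0,0,0,0,0]
    - [0,0,0,0,0]

```text
t: 26.75
eef_pos: [0.4999, -0.3935, 0.0635]
eef_rot: [0.032, 1.569, -0.032]
ft_force: [3.9, 3.4, 2.7]
finger_gap: 0.0004
```

Run:
```python
from h import *
T,s=pose();print(s['eef_pos'],T[:,2].round(3),s['ft_force'])
d=s['eef_pos'][:2]-[.6007,-.4004];print(np.hypot(*d),np.degrees(np.arctan2(d[1],d[0])))
c=cam('top'); save(c,'t5.png')
im=c['color'][180:330,380:540]; cv2.imwrite('pics/crop6.png',cv2.resize(im[:,:,::-1],None,fx=4,fy=4,interpolation=cv2.INTER_CUBIC))
```

```text
[ 0.49994587 -0.39348536  0.06347393] [ 0.999 -0.04   0.001  0.   ] [3.86828497 3.3524696  2.69072031]
0.10099112271835282 176.07400984905652
```

View pics/crop6.png

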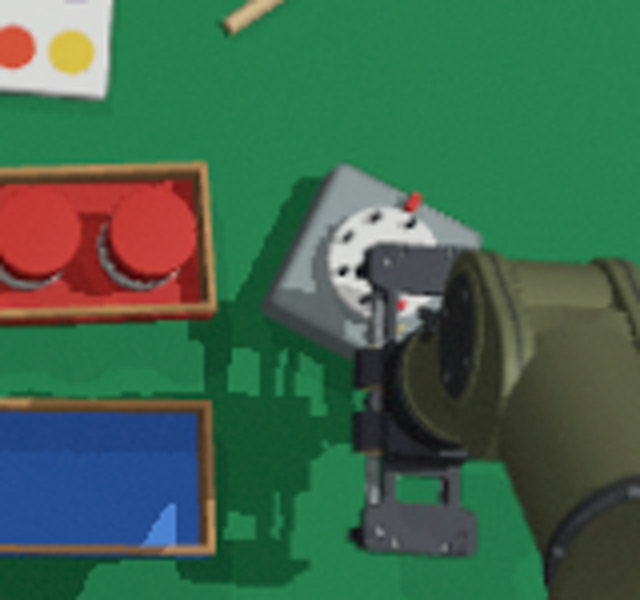

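Emit:
servo_tool:
  rows:
    - [0,-2,0,1,0]
    - [0,-2,0,1,0]
    - [0,0,0,0,0]
    - [0,0,0,0,0]
    - [0,0,0,0,0]
    - [0,0,0,0,0]
    - [0,0,0,0,0]
    - [0,0,0,0,0]

```text
t: 27.8
eef_pos: [0.4996, -0.3965, 0.0634]
eef_rot: [0.005, 1.57, -0.002]
ft_force: [3.5, 5.5, 4.5]
finger_gap: 0.0005
```

Run:
```python
from h import *
T,s=pose();print(s['eef_pos'],T[:,2].round(3),s['ft_force'])
c=cam('wrist'); save(c,'w11.png')
```

```text
[ 0.49963052 -0.39645257  0.0633766 ] [ 1.    -0.005  0.     0.   ] [3.50366153 5.48585322 4.48250436]
```

View pics/w11.png

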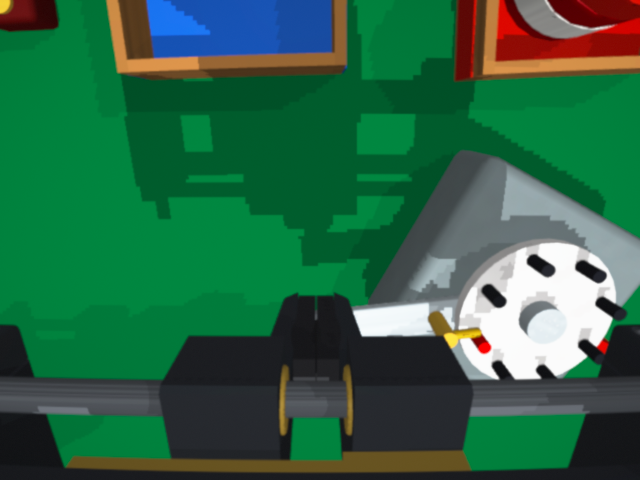

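Emit:
servo_tool:
  rows:
    - [0,-2,0,1,0]
    - [0,-2,0,0,0]
    - [0,0,0,0,0]
    - [0,0,0,0,0]
    - [0,0,0,0,0]
    - [0,0,0,0,0]
    - [0,0,0,0,0]
    - [0,0,0,0,0]

```text
t: 28.85
eef_pos: [0.4994, -0.3967, 0.0633]
eef_rot: [-0.006, 1.572, 0.017]
ft_force: [1.1, 11.7, 7.4]
finger_gap: 0.0006
```

The tool no longer advances and the force has risen to 11.7 N, so the lever is at its stop. I'll back off along the arc.

Emit:
servo_tool:
  rows:
    - [0.3,12,0,-6,0]
    - [1.6,10.4,0,-6,0]
    - [2.6,10.1,0,-6,0]
    - [3.7,9.8,0,-6,0]
    - [4.7,9.4,0,-6,0]
    - [5.6,8.8,0,-6,0]
    - [6.5,8.2,0,-6,0]
    - [7.4,7.5,0,-6,0]

```text
t: 29.85
eef_pos: [0.5314, -0.3274, 0.0632]
eef_rot: [0.647, 1.471, -0.651]
ft_force: [2.2, 0.3, 0.4]
finger_gap: 0.0005
```

Emit:
servo_tool:
  rows:
    - [8.1,6.6,0,-6,0]
    - [8.7,5.8,0,-6,0]
    - [9.3,4.8,0,-6,0]
    - [9.7,3.8,0,-6,0]
    - [8,4.8,0,-3,0]
    - [0,0,20,0,0]
    - [0,0,40,0,0]
    - [0,0,40,0,0]

```text
t: 30.85
eef_pos: [0.5734, -0.3016, 0.1651]
eef_rot: [1.004, 1.327, -1.009]
ft_force: [0.5, -0.1, 0.3]
finger_gap: 0.0003
```

Run:
```python
from h import *
T,s=pose();print(s['eef_pos'],T[:,2].round(3),s['ft_force'])
c=cam('top'); save(c,'t6.png')
im=c['color'][180:330,320:520]; cv2.imwrite('pics/crop7.png',cv2.resize(im[:,:,::-1],None,fx=4,fy=4,interpolation=cv2.INTER_CUBIC))
c=cam('wrist'); save(c,'w12.png')
```

```text
[ 0.57344169 -0.30162318  0.16511746] [ 0.269 -0.963  0.001  0.   ] [ 0.49141561 -0.10542734  0.34165059]
```

View pics/crop7.png

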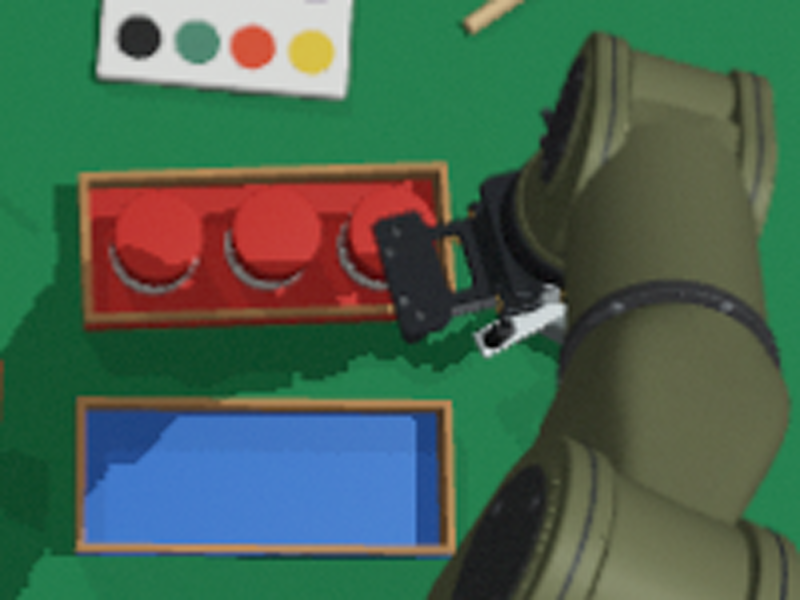

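View pics/w12.png

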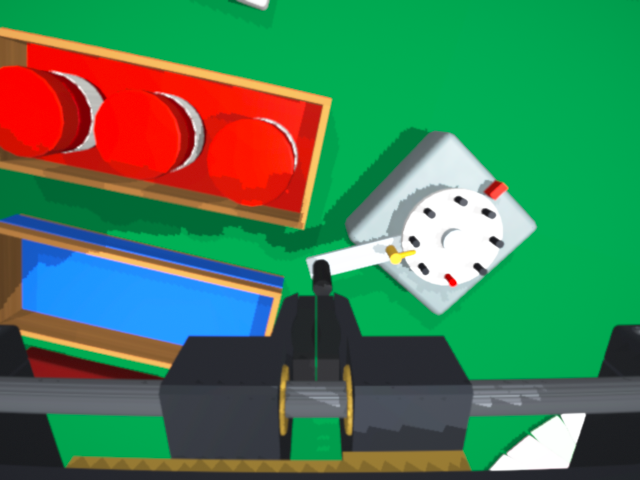

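The dial's red mark has turned about 45° around the hub and the lever is home. Next, the blue jar.

Emit:
servo_tool:
  rows:
    - [-15,45,20,9.2,1]
    - [-15,50,15,9.2,1]
    - [-15,50,0,9.2,1]
    - [-15,50,0,9.2,1]
    - [-15,50,0,9.2,1]
    - [-5,50,0,9.2,1]
    - [0,50,0,9.2,1]
    - [0,50,0,9.2,1]

```text
t: 31.95
eef_pos: [0.495, 0.0947, 0.1984]
eef_rot: [0.004, 1.571, -0.009]
ft_force: [0.1, -0.5, 0.3]
finger_gap: 0.0784
```

Run:
```python
from h import *
T,s=pose();print(s['eef_pos'],T[:,2].round(3),s['ft_force'])
c=cam('top'); save(c,'t7.png')
for j in jars(c): print(j)
c=cam('wrist'); save(c,'w13.png')
for j in jars(c): print('w',j)
```

```text
[0.49495365 0.09466758 0.19842171] [ 1.    -0.008 -0.     0.   ] [ 0.09685235 -0.5062759   0.25311981]
('red', [144, 128, 31, 53, 660], [161.4, 155.0], [0.8461, 0.4527, 0.0029], np.float64(0.008))
('red', [351, 166, 10, 10, 76], [355.8, 170.7], [0.8115, -0.0879, 0.0137], np.float64(0.018))
('red', [378, 187, 10, 10, 80], [382.7, 191.4], [0.7545, -0.162, 0.014], np.float64(0.018))
('red', [342, 225, 88, 33, 2487], [385.7, 240.4], [0.6115, -0.1668, 0.0358], np.float64(0.073))
('red', [342, 258, 91, 4, 119], [389.1, 259.7], [0.5664, -0.1856, 0.0174], np.float64(0.026))
('red', [391, 335, 17, 11, 89], [396.7, 339.6], [0.358, -0.1995, 0.0193], np.float64(0.022))
('blue', [380, 169, 10, 9, 75], [384.2, 173.1], [0.8064, -0.1652, 0.0147], np.float64(0.018))
('blue', [197, 228, 24, 23, 426], [208.3, 239.0], [0.5888, 0.283, 0.1193], np.float64(0.124))
('blue', [345, 283, 85, 33, 2076], [395.4, 296.9], [0.4724, -0.2033, 0.0058], np.float64(0.01))
w ('red', [305, 247, 48, 93, 3798], [328.6, 295.5], [0.5073, 0.0408, 0.0582], np.float64(0.072))
w ('red', [373, 353, 4, 28, 88], [374.2, 367.0], [0.559, -0.0607, 0.0177], np.float64(0.025))
w ('red', [383, 371, 25, 10, 165], [392.1, 375.4], [0.5813, -0.0815, 0.0065], np.float64(0.015))
w ('red', [179, 417, 31, 55, 1307], [194.4, 444.0], [0.3563, -0.1699, 0.02], np.float64(0.021))
w ('red', [382, 416, 83, 44, 2891], [422.0, 436.3], [0.603, -0.1102, 0.0705], np.float64(0.072))
w ('red', [373, 418, 3, 41, 120], [374.0, 437.9], [0.5643, -0.158, 0.0235], np.float64(0.026))
w ('blue', [242, 369, 81, 13, 969], [282.4, 375.5], [0.4682, -0.0812, 0.006], np.float64(0.275))
w ('blue', [247, 417, 76, 57, 3418], [283.6, 439.6], [0.4585, -0.1768, 0.0059], np.float64(0.007))
```

View pics/t7.png

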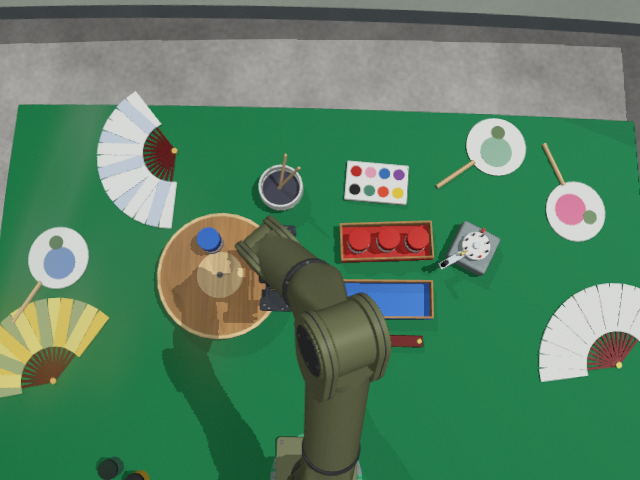

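View pics/w13.png

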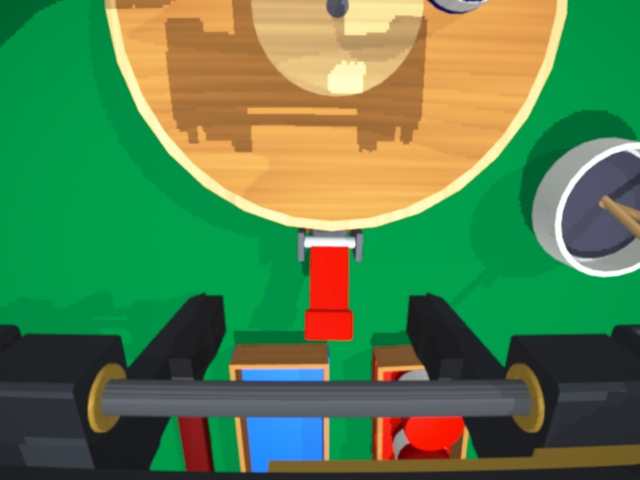

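Emit:
servo_tool:
  rows:
    - [0,45,0,0,1]
    - [8,50,0,0,1]
    - [25,50,0,0,1]
    - [30,45,0,0,1]
    - [30,0,0,0,1]
    - [0,0,-40,0,1]
    - [0,0,-36,0,1]
    - [0,0,0,0,1]

```text
t: 33.05
eef_pos: [0.587, 0.2814, 0.1194]
eef_rot: [0.006, 1.576, -0.016]
ft_force: [-0.3, -0.1, 0.6]
finger_gap: 0.0883
```

Run:
```python
from h import *
T,s=pose();print(s['eef_pos'],T[:,2].round(3),s['ft_force'])
c=cam('wrist'); save(c,'w14.png')
for j in jars(c): print('w',j)
```

```text
[0.58704543 0.28137596 0.11944778] [ 1.    -0.014 -0.005  0.   ] [-0.27889901 -0.13217449  0.64184551]
w ('red', [612, 0, 28, 9, 142], [629.3, 2.6], [0.789, 0.4347, 0.0042], np.float64(0.005))
w ('red', [601, 15, 39, 14, 422], [620.8, 21.1], [0.7853, 0.424, 0.0032], np.float64(0.004))
w ('blue', [262, 222, 127, 134, 13143], [324.5, 290.7], [0.5913, 0.2934, 0.12], np.float64(0.121))
```

View pics/w14.png

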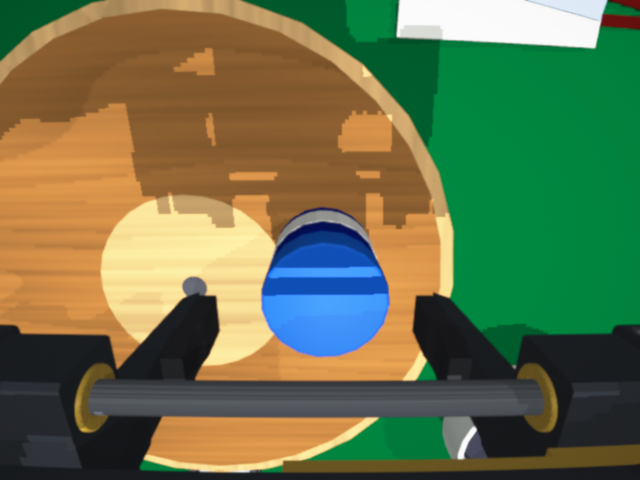

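Emit:
servo_tool:
  rows:
    - [3,5,-15,0,1]
    - [0,0,-11,0,1]
    - [0,0,0,0,1]
    - [0,0,0,0,0]
    - [0,0,0,0,0]
    - [0,0,0,0,0]
    - [0,0,0,0,0]
    - [0,0,10,0,0]

```text
t: 34.1
eef_pos: [0.5907, 0.2897, 0.1056]
eef_rot: [0.009, 1.573, -0.011]
ft_force: [-0.1, 0.5, -2.0]
finger_gap: 0.0572
```

Emit:
servo_tool:
  rows:
    - [0,0,30,0,0]
    - [0,0,40,0,0]
    - [-5,0,30,0,0]
    - [-25,-30,0,0,0]
    - [-25,-50,0,0,0]
    - [-25,-55,0,0,0]
    - [-20,-55,0,0,0]
    - [0,-55,0,0,0]

```text
t: 35.1
eef_pos: [0.4896, 0.0438, 0.2069]
eef_rot: [0.008, 1.572, -0.009]
ft_force: [0.9, -1.0, -1.9]
finger_gap: 0.057
```

Run:
```python
from h import *
s=arm.state();print(s['eef_pos'],s['finger_gap'],s['ft_force'])
c=cam('wrist'); save(c,'w15.png')
print([j for j in jars(c) if j[3][2]>.15])
```

```text
[0.48962844 0.04378956 0.20685202] 0.056961399699252395 [ 0.90240332 -0.98207315 -1.89532359]
[('blue', [278, 236, 70, 16, 142], [311.3, 240.2], [0.4874, 0.0681, 0.1715], np.float64(0.174)), ('blue', [243, 256, 146, 126, 14046], [315.4, 325.8], [0.4898, 0.0511, 0.2302], np.float64(0.231))]
```

View pics/w15.png

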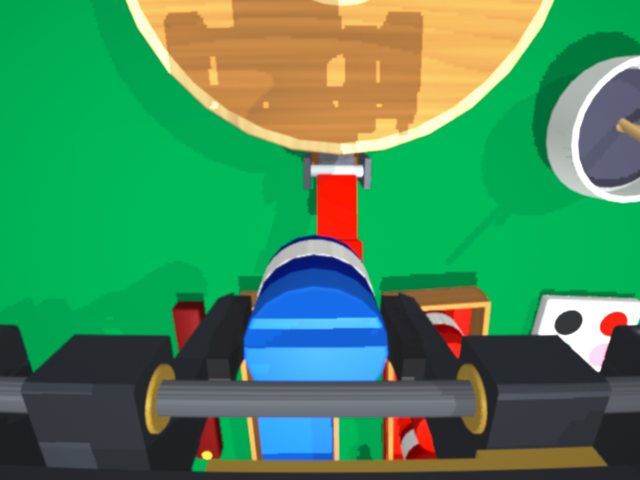

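Emit:
servo_tool:
  rows:
    - [-8,-50,0,0,0]
    - [-10,-55,0,0,0]
    - [-10,-55,0,0,0]
    - [-1,-55,0,0,0]
    - [0,0,-40,0,0]
    - [0,0,-50,0,0]
    - [0,0,-40,0,0]
    - [0,0,-13,0,0]

```text
t: 36.15
eef_pos: [0.4618, -0.1693, 0.0618]
eef_rot: [0.01, 1.573, -0.009]
ft_force: [-0.6, -0.5, -2.2]
finger_gap: 0.0574
```

Run:
```python
from h import *
s=arm.state();print(s['eef_pos'],s['finger_gap'],s['ft_force'])
c=cam('wrist'); save(c,'w16.png')
```

```text
[ 0.46182786 -0.16930138  0.06179021] 0.057392392035125556 [-0.57639025 -0.45505417 -2.17267565]
```

View pics/w16.png

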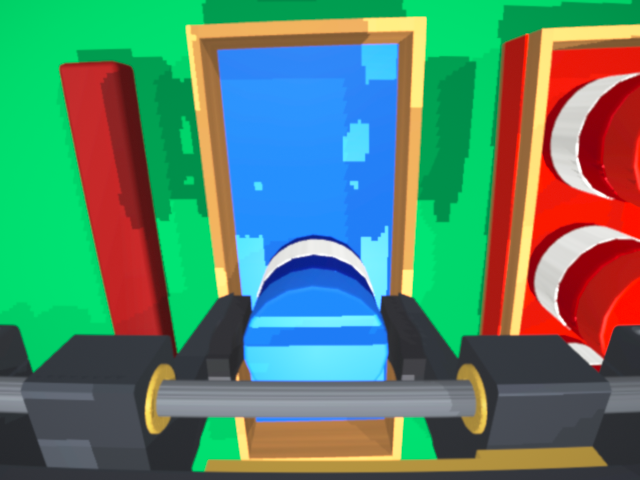

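Emit:
servo_tool:
  rows:
    - [0,0,-7,0,0]
    - [0,0,-4,0,0]
    - [0,0,-2,0,0]
    - [0,0,0,0,0]
    - [0,0,0,0,0.5]
    - [0,0,0,0,1]
    - [0,0,0,0,1]
    - [0,0,10,0,1]

```text
t: 37.2
eef_pos: [0.4621, -0.1695, 0.0603]
eef_rot: [0.01, 1.572, -0.01]
ft_force: [-0.1, 0.3, -0.3]
finger_gap: 0.0851
```

Emit:
servo_tool:
  rows:
    - [0,0,40,0,1]
    - [0,0,42,0,1]
    - [0,40,0,0,1]
    - [-20,50,0,0,1]
    - [-20,40,0,0,0]
    - [0,0,0,0,0]
    - [0,0,0,0,0]
    - [0,0,0,0,0]

```text
t: 38.2
eef_pos: [0.423, -0.041, 0.1424]
eef_rot: [0.012, 1.57, -0.012]
ft_force: [-0.6, 0.0, 0.7]
finger_gap: 0.0503
```

Run:
```python
from h import *
s=arm.state();print(s['eef_pos'],s['finger_gap'],s['ft_force'])
c=cam('top'); save(c,'t8.png')
im=c['color'][180:330,320:520]; cv2.imwrite('pics/crop8.png',cv2.resize(im[:,:,::-1],None,fx=4,fy=4,interpolation=cv2.INTER_CUBIC))
c=cam('side'); save(c,'s8.png')
```

```text
[ 0.42304454 -0.04097496  0.14237851] 0.05025578775431467 [-0.56163299  0.03038956  0.71022033]
```

View pics/t8.png

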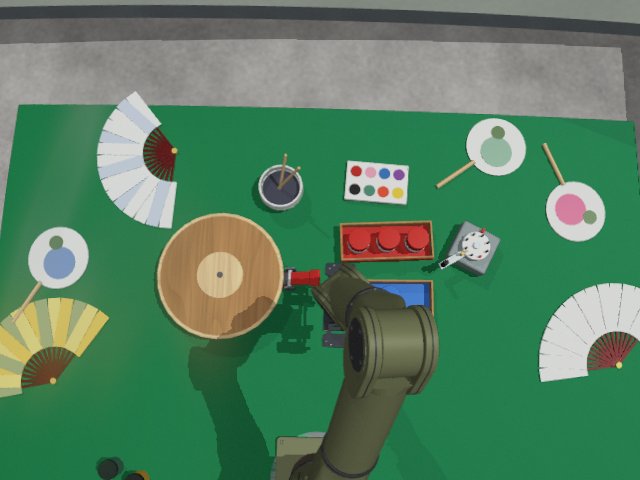

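View pics/crop8.png

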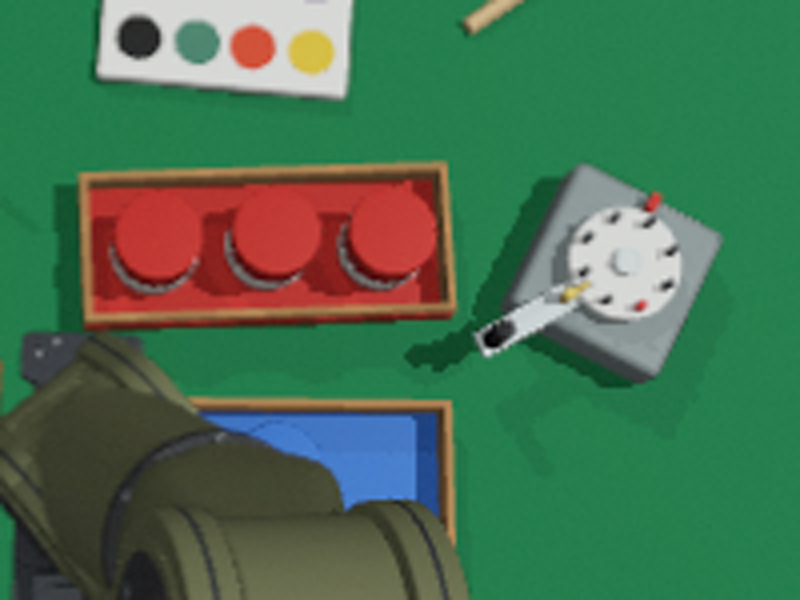

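View pics/s8.png

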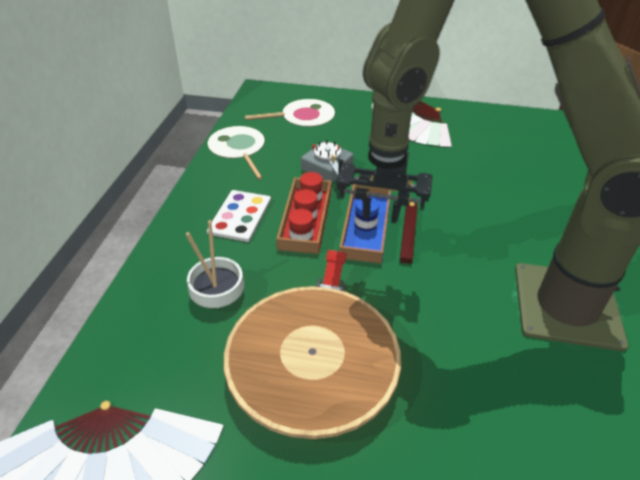

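Blue jar stands upright in the blue tray (side ~(366,210)), the stand is empty, and the dial has advanced one step. Now the second click.

Emit:
servo_tool:
  rows:
    - [19,-33,0,-9.4,0]
    - [20,-33,0,-9.4,0]
    - [20,-33,0,-9.4,0]
    - [20,-33,0,-9.4,0]
    - [20,-33,0,-9.4,0]
    - [20,-33,0,-9.4,0]
    - [20,-33,0,-9.4,0]
    - [18,-32,0,-9.4,0]

```text
t: 39.3
eef_pos: [0.5795, -0.3048, 0.142]
eef_rot: [1.032, 1.313, -1.032]
ft_force: [-0.1, -0.4, -1.1]
finger_gap: 0.0004
```

Run:
```python
from h import *
c=cam('wrist');T,s=pose();print(s['eef_pos'],T[:3,2].round(3),s['finger_gap'])
d=s['eef_pos'][:2]-[.6007,-.4004];print(np.hypot(*d),np.degrees(np.arctan2(d[1],d[0])))
save(c,'w17.png')
for j in jars(cam('top')): print(j)
```

```text
[ 0.58138672 -0.31064561  0.14221099] [ 0.227 -0.974  0.006] 0.0006821588522819475
0.09180879192152727 102.1436966228772
('red', [144, 128, 31, 53, 658], [161.5, 155.0], [0.8465, 0.452, 0.0034], np.float64(0.008))
('red', [351, 166, 10, 10, 76], [355.8, 170.7], [0.8115, -0.0879, 0.0139], np.float64(0.018))
('red', [378, 187, 10, 10, 80], [382.7, 191.4], [0.7548, -0.1621, 0.0145], np.float64(0.019))
('red', [342, 225, 87, 33, 2209], [380.9, 240.2], [0.6115, -0.1547, 0.0119], np.float64(0.073))
('red', [342, 258, 79, 4, 105], [381.6, 259.9], [0.5655, -0.1608, 0.019], np.float64(0.026))
('red', [291, 270, 29, 16, 397], [305.6, 277.7], [0.5065, 0.0381, 0.0581], np.float64(0.073))
('red', [343, 334, 79, 12, 630], [372.5, 339.5], [0.3553, -0.1363, 0.0196], np.float64(0.024))
('blue', [380, 169, 10, 9, 75], [384.3, 173.1], [0.8061, -0.1651, 0.0154], np.float64(0.02))
('blue', [341, 283, 89, 33, 2817], [385.4, 298.9], [0.4613, -0.1684, 0.0064], np.float64(0.069))
```

View pics/w17.png

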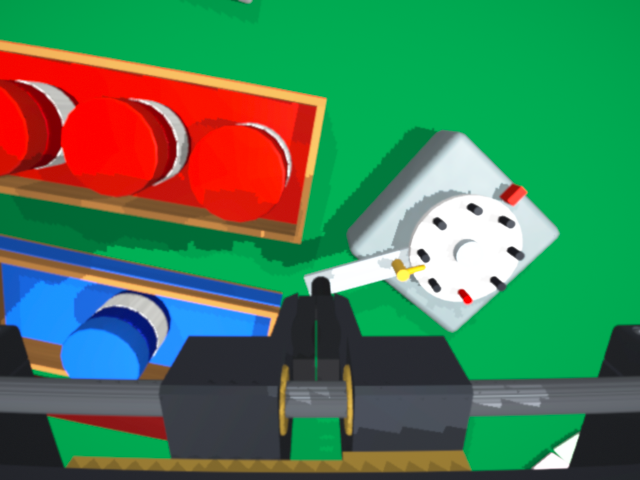

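Run:
```python
from h import *
for _ in range(4):
    cams.camera('top'); T,s=pose(); d=s['eef_pos'][:2]-[.6007,-.4004]; print(s['eef_pos'],np.hypot(*d),np.degrees(np.arctan2(d[1],d[0])),np.degrees(np.arctan2(T[1,2],T[0,2])))
```

```text
[ 0.57907339 -0.30560635  0.14169021] 0.09722934719690098 102.85173215496006 -76.13532252419427
[ 0.57868147 -0.30347696  0.14165826] 0.09939260990695885 102.79896079932728 -75.9754490045152
[ 0.57863243 -0.30218725  0.14174671] 0.10066142528596371 102.66356047899097 -75.8875085435874
[ 0.57873791 -0.30161776  0.1418993 ] 0.10119419485008276 102.53460210722979 -75.84350939160107
```

Emit:
servo_tool:
  rows:
    - [0,0,-38,0,0]
    - [0,-1,-35,0,0]
    - [0,0,-4,0,0]
    - [0,0,0,0,0]
    - [-10.1,-2.8,0,6,0]
    - [-9.7,-3.8,0,6,0]
    - [-9.3,-4.8,0,6,0]
    - [-8.7,-5.8,0,6,0]

```text
t: 40.6
eef_pos: [0.5434, -0.3206, 0.0674]
eef_rot: [0.704, 1.449, -0.702]
ft_force: [1.7, 1.2, -0.8]
finger_gap: 0.0006
```

Emit:
servo_tool:
  rows:
    - [-8.1,-6.6,0,6,0]
    - [-7.4,-7.5,0,6,0]
    - [-6.5,-8.2,0,6,0]
    - [-5.6,-8.8,0,6,0]
    - [-4.7,-9.4,0,6,0]
    - [-3.7,-9.8,0,6,0]
    - [-2.6,-10.1,0,6,0]
    - [0,0,0,0,0]

```text
t: 41.6
eef_pos: [0.5044, -0.3817, 0.0672]
eef_rot: [0.137, 1.563, -0.138]
ft_force: [0.9, 3.6, 1.8]
finger_gap: 0.0007
```

Emit:
servo_tool:
  rows:
    - [-1,-5,0,3,0]
    - [-0.7,-5.2,0,3,0]
    - [-0.3,-3,0,1.7,0]
    - [0,-2,0,1,0]
    - [0,-2,0,1,0]
    - [0,0,0,0,0]
    - [0,0,0,0,0]
    - [0,0,0,0,0]

```text
t: 42.6
eef_pos: [0.5017, -0.3965, 0.0657]
eef_rot: [0.004, 1.57, -0.001]
ft_force: [0.9, 6.2, 4.4]
finger_gap: 0.0008
```

Emit:
servo_tool:
  rows:
    - [0,-2,0,1,0]
    - [0,-2,0,0,0]
    - [0,0,0,0,0]
    - [0,0,0,0,0]
    - [0,0,0,0,0]
    - [0,0,0,0,0]
    - [0,0,0,0,0]
    - [0,0,0,0,0]

```text
t: 43.6
eef_pos: [0.5015, -0.3967, 0.0656]
eef_rot: [-0.007, 1.572, 0.019]
ft_force: [-1.7, 12.4, 10.0]
finger_gap: 0.0004
```

The tool has stopped at the same place with the same force as the first click, so the lever is at its stop. Backing off.

Emit:
servo_tool:
  rows:
    - [0.3,12,0,-6,0]
    - [1.6,10.4,0,-6,0]
    - [2.6,10.1,0,-6,0]
    - [3.7,9.8,0,-6,0]
    - [4.7,9.4,0,-6,0]
    - [5.6,8.8,0,-6,0]
    - [6.5,8.2,0,-6,0]
    - [7.4,7.5,0,-6,0]

```text
t: 44.6
eef_pos: [0.5337, -0.3268, 0.0653]
eef_rot: [0.646, 1.472, -0.648]
ft_force: [1.6, 0.4, 0.0]
finger_gap: 0.0003
```

Emit:
servo_tool:
  rows:
    - [8.1,6.6,0,-6,0]
    - [8.7,5.8,0,-6,0]
    - [9.3,4.8,0,-6,0]
    - [9.7,3.8,0,-6,0]
    - [8,4.8,0,-3,0]
    - [0,0,20,0,0]
    - [0,0,40,0,0]
    - [0,0,40,0,0]

```text
t: 45.6
eef_pos: [0.5762, -0.302, 0.1675]
eef_rot: [1.003, 1.326, -1.006]
ft_force: [0.1, -0.7, 0.9]
finger_gap: 0.0004
```

Emit:
servo_tool:
  rows:
    - [-8,30,10,9.2,0]
    - [-8,40,0,9.2,0]
    - [-9,40,0,9.2,0]
    - [-9,40,0,9.2,0]
    - [-9,40,0,9.2,0]
    - [-9,40,0,9.2,0]
    - [-9,40,0,9.2,0]
    - [-7,40,0,9.2,0]

```text
t: 46.6
eef_pos: [0.5091, 0.0089, 0.1765]
eef_rot: [0.003, 1.569, -0.007]
ft_force: [0.8, 0.1, -0.6]
finger_gap: 0.0004
```

Run:
```python
from h import *
c=cam('top'); save(c,'t9.png')
im=c['color'][180:330,320:520]; cv2.imwrite('pics/crop9.png',cv2.resize(im[:,:,::-1],None,fx=4,fy=4,interpolation=cv2.INTER_CUBIC))
for _ in range(3):cams.camera('top')
T,s=pose();print(s['eef_pos'],T[:3,2].round(3),s['finger_gap'])
c=cam('wrist'); save(c,'w18.png')
for j in jars(c): print(j)
```

```text
[0.50944335 0.00858758 0.17621526] [ 1.    -0.011  0.001] 0.00012453766982793463
('red', [284, 133, 57, 110, 5375], [311.7, 190.3], [0.5073, 0.0409, 0.0581], np.float64(0.073))
('red', [369, 278, 5, 59, 205], [370.7, 307.4], [0.5594, -0.0734, 0.023], np.float64(0.027))
('red', [134, 285, 42, 95, 2649], [155.3, 328.4], [0.3554, -0.0954, 0.0199], np.float64(0.021))
('red', [380, 290, 96, 85, 3625], [434.2, 323.0], [0.6122, -0.0747, 0.0488], np.float64(0.072))
('red', [611, 296, 29, 26, 582], [625.4, 308.5], [0.811, -0.0847, 0.0147], np.float64(0.016))
('red', [159, 417, 12, 41, 134], [164.4, 435.7], [0.3436, -0.2287, 0.0201], np.float64(0.021))
('blue', [217, 294, 79, 43, 343], [251.1, 320.1], [0.4666, -0.0734, 0.0069], np.float64(0.245))
('blue', [588, 364, 15, 14, 130], [595.1, 371.3], [0.797, -0.1566, 0.0149], np.float64(0.242))
('blue', [289, 417, 27, 43, 1054], [302.2, 438.9], [0.4934, -0.2469, 0.0061], np.float64(0.071))
```

View pics/crop9.png

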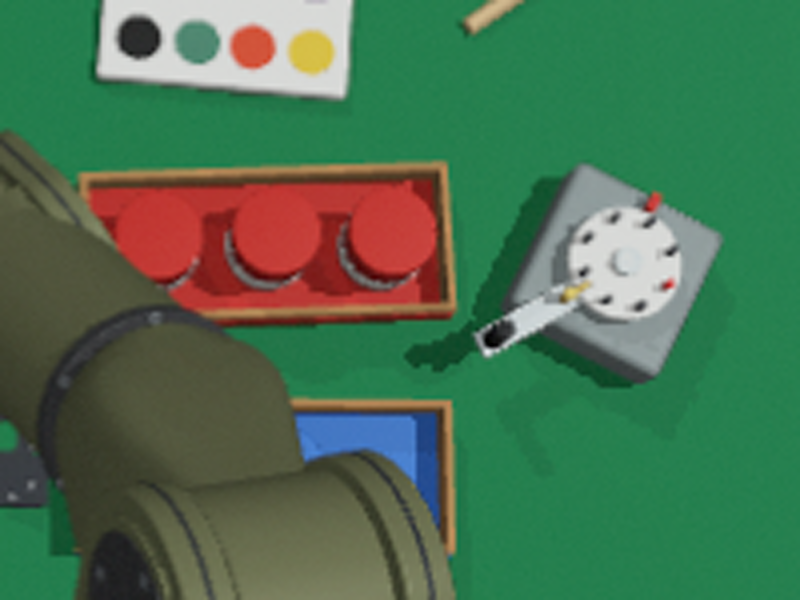

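View pics/w18.png

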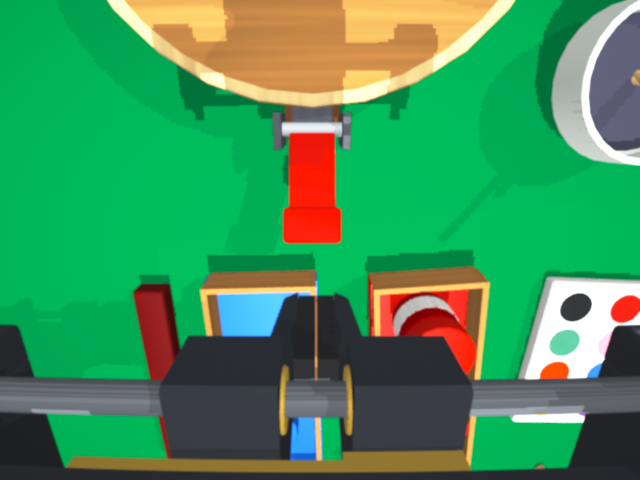

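Run:
```python
from h import *
for _ in range(2): c=cam('wrist')
print(onz(c,[[313,222],[284,222],[341,222],[313,207],[313,236]],0.07).round(4))
P=cloud(c); print(P[200:246:5,313].round(3)); print(arm.state()['eef_pos'])
```

```text
[[0.5081 0.0204 0.07  ]
 [0.4875 0.0207 0.07  ]
 [0.5279 0.0201 0.07  ]
 [0.5083 0.0313 0.07  ]
 [0.5079 0.0099 0.07  ]]
[[ 0.508  0.034  0.06 ]
 [ 0.508  0.031  0.063]
 [ 0.508  0.028  0.066]
 [ 0.508  0.025  0.067]
 [ 0.508  0.022  0.071]
 [ 0.508  0.019  0.072]
 [ 0.508  0.015  0.072]
 [ 0.508  0.012  0.074]
 [ 0.508  0.008  0.074]
 [ 0.507 -0.022  0.001]]
[0.50952745 0.00734067 0.1755663 ]
```

Emit:
servo_tool:
  rows:
    - [-1,7,-40,0,0]
    - [0,0,-40,0,0]
    - [0,0,-16,0,0]
    - [0,0,0,0,0]
    - [0,0,-5,0,0]
    - [0,0,-5,0,0]
    - [0,0,-5,0,0]
    - [0,0,0,0,0]

```text
t: 47.95
eef_pos: [0.5088, 0.0163, 0.0646]
eef_rot: [0.009, 1.57, -0.009]
ft_force: [0.7, -0.9, 2.4]
finger_gap: 0.0005
```

Emit:
servo_tool:
  rows:
    - [0,-1,-5,0,0]
    - [0,0,-5,0,0]
    - [0,0,-5,0,0]
    - [0,0,-4,0,0]
    - [0,0,-2,0,0]
    - [0,0,0,0,0]
    - [0,0,0,0,0]
    - [0,0,0,0,0]

```text
t: 48.95
eef_pos: [0.5083, 0.0155, 0.0434]
eef_rot: [0.009, 1.57, -0.009]
ft_force: [-0.1, -0.3, 0.0]
finger_gap: 0.0005
```

Emit:
servo_tool:
  rows:
    - [0,0,-2,0,0]
    - [0,0,-1,0,0]
    - [0,0,0,0,0]
    - [0,0,20,0,0]
    - [0,-10,40,0,0]
    - [0,-20,40,0,0]
    - [0,-30,30,0,0]
    - [0,0,0,0,0]

```text
t: 49.95
eef_pos: [0.5092, -0.0474, 0.1718]
eef_rot: [0.012, 1.567, -0.014]
ft_force: [0.1, 0.5, -0.2]
finger_gap: 0.0003
```

Run:
```python
from h import *
for _ in range(3): c=cam('wrist')
save(c,'w19.png'); P=cloud(c); T,s=pose(); print(s['eef_pos'],s['ft_force'])
for j in jars(c,P=P): print(j)
c=cam('side'); save(c,'s9.png')
```

```text
[ 0.50771201 -0.04353634  0.16957245] [0.39614234 1.0339828  0.13589826]
('red', [286, 56, 56, 119, 5823], [312.8, 116.4], [0.507, 0.0399, 0.04], np.float64(0.043))
('red', [374, 225, 6, 112, 420], [376.1, 280.7], [0.5609, -0.0972, 0.0222], np.float64(0.026))
('red', [122, 235, 53, 145, 4610], [149.8, 301.1], [0.3566, -0.1129, 0.02], np.float64(0.021))
('red', [387, 234, 104, 147, 9191], [439.4, 294.1], [0.6048, -0.0902, 0.0654], np.float64(0.072))
('red', [632, 252, 8, 24, 133], [636.4, 264.4], [0.8006, -0.0883, 0.0146], np.float64(0.015))
('red', [462, 433, 11, 28, 184], [467.1, 446.9], [0.6411, -0.238, 0.071], np.float64(0.072))
('blue', [211, 239, 101, 98, 1962], [253.7, 303.1], [0.4489, -0.1298, 0.0061], np.float64(0.008))
('blue', [607, 322, 26, 22, 118], [616.4, 329.9], [0.793, -0.1493, 0.0152], np.float64(0.236))
('blue', [291, 417, 26, 15, 384], [303.6, 424.1], [0.494, -0.2741, 0.0059], np.float64(0.007))
```

View pics/w19.png

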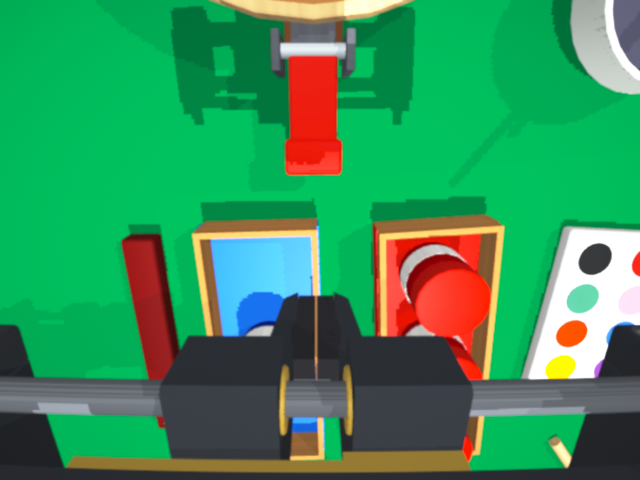

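View pics/s9.png

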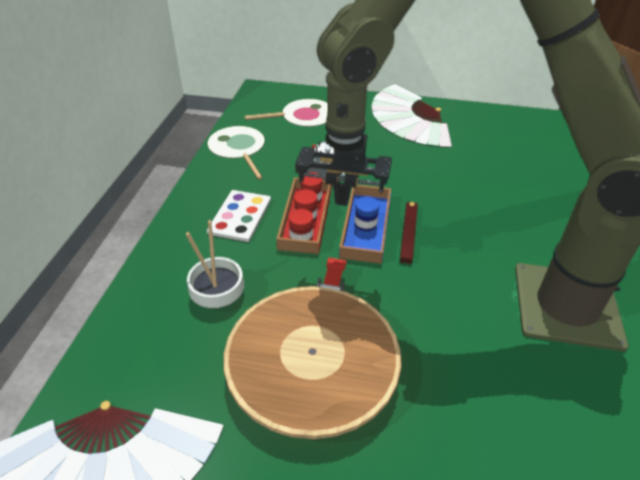

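The brake pad now sits at 0.043 m with nothing on it, so it has caught. I'll move the arm clear and do a last check.

Emit:
servo_tool:
  rows:
    - [0,40,30,0,0]
    - [-10,50,20,0,0]
    - [-10,55,0,0,0]
    - [-10,55,0,0,0]
    - [-10,55,0,0,0]
    - [-10,55,0,0,0]
    - [0,40,0,0,0]
    - [0,0,0,0,0]

```text
t: 51.15
eef_pos: [0.4558, 0.3108, 0.2194]
eef_rot: [0.004, 1.573, 0.0]
ft_force: [0.7, -0.5, -0.5]
finger_gap: 0.0006
```

Run:
```python
from h import *
for _ in range(4): c=cam('top')
save(c,'t10.png'); P=cloud(c); T,s=pose(); print(s['eef_pos'],s['ft_force'])
im=c['color'][180:330,320:520]; cv2.imwrite('pics/crop10.png',cv2.resize(im[:,:,::-1],None,fx=4,fy=4,interpolation=cv2.INTER_CUBIC))
hi=(P[...,2]>.06)&(P[...,2]<.085)
n,l,st,ce=cv2.connectedComponentsWithStats(hi.astype(np.uint8))
for i in range(1,n):
    if st[i,4]>60: q=P[l==i]; print(st[i],q.mean(0).round(3), np.percentile(q[:,2],[10,90]).round(4))
save(cam('side'),'s10.png')
```

```text
[0.45807459 0.30393606 0.21946604] [-0.97271019  0.8968916  -0.76497826]
[378 227  22  22 389] [ 0.615 -0.172  0.071] [0.0666 0.0749]
[407 227  22  23 392] [ 0.617 -0.247  0.071] [0.066  0.0753]
[348 228  23  23 393] [ 0.611 -0.095  0.071] [0.0665 0.0749]
[460 232  30  28 410] [ 0.602 -0.399  0.065] [0.0608 0.0718]
[378 286  23  23 411] [ 0.462 -0.173  0.07 ] [0.0659 0.0745]
```

View pics/crop10.png

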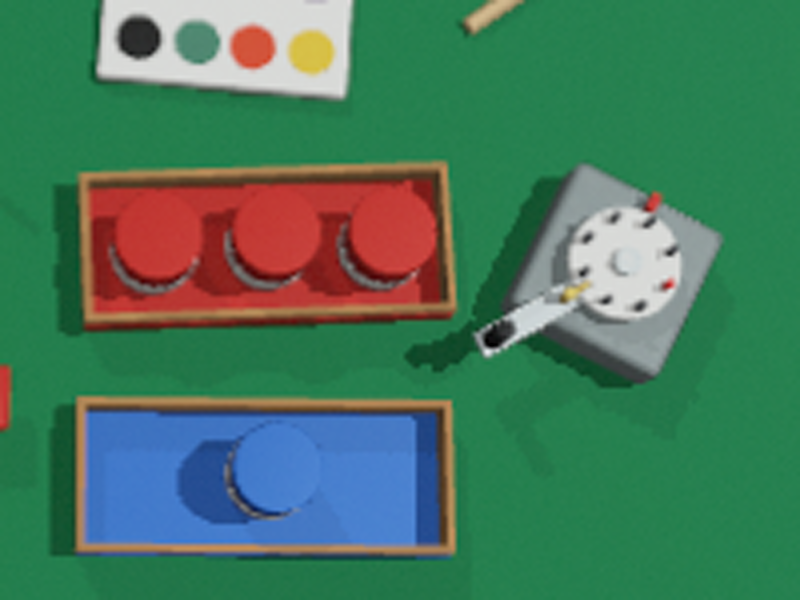

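View pics/s10.png

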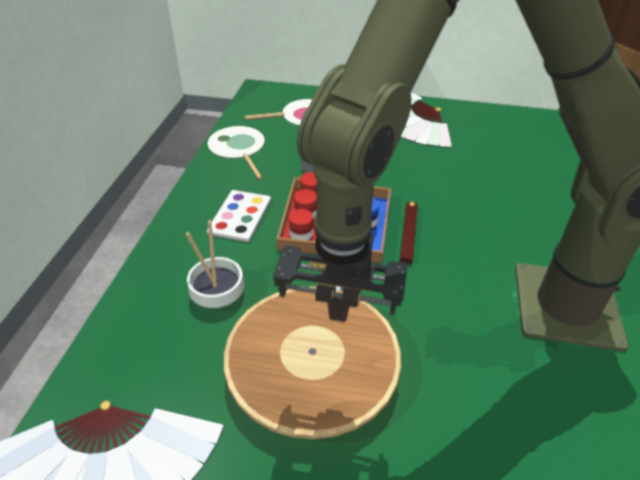

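Run:
```python
from h import *
c=cam('top');P=cloud(c);print([(j[2],j[3],j[4]) for j in jars(c,P=P) if abs(j[3][1]-.04)<.02], arm.state()['ft_force'], arm.state()['t'])
print(job.finish_job())
```

```text
[([307.1, 278.6], [0.5066, 0.034, 0.0401], np.float64(0.045))] [ 1.02011829 -0.95111704  0.12283738] 51.45
the job is handed in; nothing more can be done
None
```

The job is done and handed in at about 51 s of the 210 s allowed; the hand-in call reports no verdict.

- **Red jars:** All three were on the stand and now stand in the red tray. In the last picture they sat at about (0.617, -0.247), (0.615, -0.172) and (0.611, -0.095) m. Their lids were level at 71 mm, so they rest on the tray floor.
- **Counter:** I clicked it once after the red jars and once after the blue. Each time I pushed until the tool stopped advancing and the force rose to about 12 N, then eased back. The dial's red mark moved one step (45°) per click, two in total, and the lever is back home.
- **Blue jar:** Only one was on the stand. It stands in the middle of the blue tray at about (0.462, -0.173) m, lid at 70 mm.
- **Brake:** I pressed the handle down until it snapped. With the tool lifted away, the pad stayed at about 43–45 mm instead of 72 mm.
- **Bystanders:** The brush bowl, palette and folded fan look unmoved in the pictures. The arm ended clear of everything.

No check failed. I saw no jar knocked aside. The wrist camera read positions about 4–5 mm higher in y than the top camera; I allowed for this when gripping.

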